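# Lock the measuring slide and stow the reference blocks

### The arm

A 6-joint arm with a two-finger parallel gripper is mounted at the origin on the work surface. World frame = base frame: x ahead of the robot, y to its left, z up, the work surface at z = 0. Lengths are in mm, angles in rad, forces in N, time in s.
With the tool pointing down it reaches from about 375 to 750 mm from the base axis. Payload 9 kg.
Tool frame: the origin (TCP) lies at the very end of the fingers, on their centre line; the grasp point (between the pads) lies 19 mm behind it (manip.grip_depth is the distance from the TCP to the grasp point, in mm); z points along the fingers, y is the line along which they close (so a half turn about z gives the same grasp; the last joint's range is limited). The gripper opens to 85 mm and grips with 20 to 120 N. Pads are 22 mm wide; open, the fingers measure 114 mm over their backs; the gripper's body (76 mm by 85 mm) begins 54 mm behind the grasp point. The pads swing forward as they close: fully open they stand 13 mm farther back than shut.
Start: joints at [0.992, 0.104, 0.097, 1.564, 0, 1.353], TCP at [211.822, 561.402, 194.431] pointing down, gripper open.
Joint ranges: [-2.99, 2.99], [-0.84, 1.86], [-1.1, 1.16], [-1.84, 2.11], [-1.51, 1.56], [-3.14, 3.14]. Speed limits (rad/s): [2.22, 2.22, 2.57, 3.14, 3.14, 3.14].

### API

Orientations are given as a unit quaternion [w, x, y, z].
In Python, from rig import monitor, viewer, order, nets, manip gives the robot as it stands. The module is installed in compiled form; this text tells all that it offers.
- The arm moves only by the tool arm_command, never from a script. Its argument "rows" is a list of rows, each a list of 7 numbers: the closure, from 0 (fully open) to 1 (shut), then the shift along the tool's x, y, z in m, then the turn, a rotation vector about the tool's x, y, z in degrees. In form: [[jaw, dx, dy, dz, ax, ay, az], ...]. A call has 1 to 8 rows; each row shifts and turns the commanded pose from where the row before left it, along the tool's axes as they then stand; what a row does not reach is not made up. A row lasts 1/8 s, in which the tool goes at most 62.5 mm and 10.7 degrees, less where a joint would pass 70% of its speed; a pose out of reach is approached as far as the arm can. A call is refused whole if a number of a shift passes 0.0625 or a number of a turn 10.7, either way. A call with a gripper value outside its range is refused whole. The fingers move at their own pace and stop on an object; "force" is the grip in N (left out, the last holds). Time passes only in rows, so rows that do not move let the fingers close. It gives the time, the measured TCP pose, the force, the opening and the grip force at its end, in the units of the state.
- monitor.get_state(): the state, without advancing time (a new reading comes with each control period).
- viewer.get_image(name): name is "scene" or "top" or "wrist"; returns the picture (384x512x3 uint8, red, green, blue); there is no depth.
- viewer.camera_params(name): a dict with "fx", "fy", "cx", "cy" (pixels), "origin" and "rotation" of the camera in the world. Camera axes: x right, y down, z forward; pixel columns grow to the right and rows downward; lengths in mm; the calibration is good to about 2 mm. The wrist camera is an equidistant fisheye: a pixel r from the principal point sees the ray r / f radians off the axis. A picture is of the moment at which its call begins: read the wrist's pose just before it. camera_params takes no time and is no camera call; for the wrist camera it gives the pose at the moment of the call.
- order.finish_job(): hands the job in; it is judged then, once.
Trained networks look in the newest picture that a camera, given by its name, has taken for a name from the list of things; names that differ only in an ending like _2 or _b are one class to them, and where a whole thing is asked for, a point or a joint stands for the part that bears it (a point fixed in the world has none). Each returns a list of dicts, best first, with "confidence" (0 to 1); they miss things now and then, are a little off and sometimes report something else, mostly with a low value. They report only what shows in the picture. A call takes as long as a camera call. They do not tell look-alikes from the thing itself.
- nets.outline_of(query, camera): "mask" (384x512 bool, what is visible of it) and "rect" ([left, top, width, height] in pixels, round what is visible of it).
The state is a dict: "t": time; "joint_positions": joint angles; "dq": joint speeds; "joint_efforts": joint torques, N m; "tcp_pos": TCP position; "tool_rot": TCP orientation; "force": force on the tool from outside, world axes, zero at the start; "torque": the same for the moment, N m; "width": opening from 0.0 (shut) to 1.0 (fully open); "finger_force": force on a finger pad.
Only numpy, scipy, OpenCV 4.12 (cv2) and the standard library are available. Lean on these libraries where they do the work, as an engineer would, in place of code of your own. Each camera call takes 0.05 s, during which the arm holds its last target. There are 200 camera calls.

### The job

Make the hardness tester's slide unit ready to be moved to the next room. First lock the slide: take its locking pin from the tool stand, put its tip into the long slot in the slide cover, draw it along the slot until it drops into the hidden locking groove with its collar down on the cover, and leave it standing there. Then stow all the hardness reference blocks lying on the bench, one in each nest and flat, in the open accessory drawer, and press the drawer home until its push-push latch holds it after you let go; leave everything else on the bench where it is.

Things in the scene. Friction and masses are not known exactly. Their poses are not given: they have to be found in the camera images.
- unit: Slide unit: low white housing 240 (x) by 336 (y) mm, deck 52 mm high; fixed. Origin: centre of its underside. x points away from the drawer front (front face at x = -120 mm), y along the slot, z up. Over its deck, on the line x = -60 mm, runs a flat aluminium slide cover 70 mm wide, 300 mm long, top at z = 90 mm. Behind it (x above 10 mm) stand a motor box to z = 103 mm and a platform to z = 82 mm.
- slot_mid (a point): Middle of the slot in the slide cover, on the cover's top surface, 90 mm above the bench. The slot runs along the unit's y, is 14 mm wide and reaches 68 mm either side of this point, with solid ends. A black brush seal (it gives no resistance) hides its inside.
- bar_level (a point): Point 24 mm below slot_mid, at the level of the flat top of the fixed steel drive bar that fills the slot's width inside. Somewhere within 45 mm of here along the slot a single locking groove is cut right across the bar: 15 mm long along the slot, square-edged, 14 mm deep. It cannot be seen from outside and its place differs from start to start.
- pin: Steel locking pin. Origin: its flat tip; z runs along it to its grip. Shank 9 mm diameter from the tip to 35 mm; wide collar 26 mm diameter from 35 to 41 mm; round knurled grip 20 mm diameter from 41 to 86 mm. 0.14 kg. Starts upright in a hole of the tool stand, collar on the stand's top, tip 10 mm above the bench.
- collar (a point): Centre of the underside of the pin's collar, 35 mm from its tip; moves with the pin. With the tip on the drive bar it is 11 mm above the slide cover; with the pin home in the groove the collar rests on the cover (90 mm above the bench) and the tip is 55 mm above the bench.
- stand: Tool stand: grey plastic block 56 (x) by 140 (y) by 45 mm high, fixed. Origin: centre of its underside. Two holes of 13.5 mm diameter at y = -36 and +36 mm hold the pin and the driver, either way round.
- driver: Hand driver standing in the other hole of the stand: black grip 22 mm diameter and 100 mm long, no collar, top 145 mm above the bench. Origin: its tip. Not needed; leave it.
- tray (a joint): Position of the accessory drawer in m: 0 = sprung right out, grows as it is pressed in along the unit's +x against a spring (2 N out, 6 N in). Push-push latch: press to the stop (0.1085; at least 0.107) and let go; it comes back 9 mm and stays at about 0.0995. Pressed less far, it springs out again; pressed to the stop again when latched, it is released and springs right out.
- tray_front (a point): Middle of the outer face of the black push bar on the drawer's front panel; moves with the drawer. The bar is 220 mm wide, spans heights 17 to 33 mm above the bench and stands 12 mm off the panel (306 mm wide, heights 8 to 42 mm). Press along the unit's +x. At the stop the panel is flush with the housing's front.
- nest0 (a point): Floor centre of the first of five nests in the drawer, 12 mm above the bench, at y = -112 mm of the unit; moves with the drawer, axes as the unit's. A nest is a 48 by 48 mm square recess between 6 mm high ribs; the ribs in front and behind it are 26 mm wide, then come the front panel (30 mm above the floor) and the drawer's back (16 mm). Nests lie 56 mm apart along y, 8 mm ribs between.
- nest1 (a point): Same for the second nest, y = -56 mm of the unit.
- nest2 (a point): Same for the middle nest, y = 0 mm of the unit.
- nest3 (a point): Same for the fourth nest, y = 56 mm of the unit.
- nest4 (a point): Same for the fifth nest, y = 112 mm of the unit.
- block1: Hardness reference block: bright steel disc 40 mm in diameter, 18 mm high, about 0.17 kg, lying flat on the bench right of the unit. Origin: centre of its underside. Three to five of the five blocks are there; an absent one is None.
- block2: Hardness reference block: bright steel disc 40 mm in diameter, 18 mm high, about 0.17 kg, lying flat on the bench right of the unit. Origin: centre of its underside. Three to five of the five blocks are there; an absent one is None.
- block3: Hardness reference block: bright steel disc 40 mm in diameter, 18 mm high, about 0.17 kg, lying flat on the bench right of the unit. Origin: centre of its underside. Three to five of the five blocks are there; an absent one is None.
- block4: Hardness reference block: bright steel disc 40 mm in diameter, 18 mm high, about 0.17 kg, lying flat on the bench right of the unit. Origin: centre of its underside. Three to five of the five blocks are there; an absent one is None.
- block5: Hardness reference block: bright steel disc 40 mm in diameter, 18 mm high, about 0.17 kg, lying flat on the bench right of the unit. Origin: centre of its underside. Three to five of the five blocks are there; an absent one is None.
- mount1: Mounted specimen: brown resin cylinder 25 mm in diameter, 24 mm high, standing among the blocks. Origin: centre of its underside. Leave it.
- mount2: Mounted specimen: brown resin cylinder 25 mm in diameter, 24 mm high, standing among the blocks. Origin: centre of its underside. Leave it.
- loupe: Magnifier, black cylinder 34 to 40 mm in diameter, 44 mm high, standing among the blocks. Origin: centre of its underside. Leave it.
- bottle: White bottle 60 mm in diameter, 150 mm high, left of the unit. Origin: centre of its underside. Leave it.
- jar: Amber jar 56 mm in diameter, 60 mm high, left of the unit. Origin: centre of its underside. Leave it.
Mind the look-alikes: they are no part of the job. What is shaped like the block4 but black or blue is not meant.

How it is judged (in metres and radians):
On the way, in this order (a step that is already met when the one before it is completed fails the run):
1. the locking pin has dropped into the groove, its collar down on the cover (z of pin in the frame of unit between 0.05 and 0.0585 m and x of pin in the frame of unit between -0.068 and -0.052 m and y of pin in the frame of unit between -0.07 and 0.07 m and angle between pin's own z axis and vertical below 0.12 rad), for 0.3 s.
2. the drawer, with every block flat in a nest, is pressed in and held by its latch, the pin still in the groove (all of step 1 and (distance between block1 and nest0 below 0.01 m or distance between block1 and nest1 below 0.01 m or distance between block1 and nest2 below 0.01 m or distance between block1 and nest3 below 0.01 m or distance between block1 and nest4 below 0.01 m) and angle between each of block1, block2, block3, block4, block5's own z axis and vertical below 0.08 rad and (distance between block2 and nest0 below 0.01 m or distance between block2 and nest1 below 0.01 m or distance between block2 and nest2 below 0.01 m or distance between block2 and nest3 below 0.01 m or distance between block2 and nest4 below 0.01 m) and (distance between block3 and nest0 below 0.01 m or distance between block3 and nest1 below 0.01 m or distance between block3 and nest2 below 0.01 m or distance between block3 and nest3 below 0.01 m or distance between block3 and nest4 below 0.01 m) and (distance between block4 and nest0 below 0.01 m or distance between block4 and nest1 below 0.01 m or distance between block4 and nest2 below 0.01 m or distance between block4 and nest3 below 0.01 m or distance between block4 and nest4 below 0.01 m) and (distance between block5 and nest0 below 0.01 m or distance between block5 and nest1 below 0.01 m or distance between block5 and nest2 below 0.01 m or distance between block5 and nest3 below 0.01 m or distance between block5 and nest4 below 0.01 m) and value of joint tray between 0.096 and 0.103 m), for 0.3 s.
At the end, for the whole second after the job is handed in: Pin in the groove: tip 50 to 58.5 mm above the unit's underside, in the slot, within 7 degrees of upright. Every block present: flat (4.5 degrees), within 10 mm of the floor centre of a nest. Drawer latched at 0.096 to 0.103 m. All at rest (all of step 2 and velocity of joint tray below 0.01 m/s and linear speed of each of pin, block1, block2, block3, block4, block5 below 0.02 m/s); the robot touches nothing.
It fails at once if a mounted specimen, the magnifier, the bottle or the jar shoved more than 6 cm or knocked over ((distance of mount1 from where it was at the start of the episode above 0.06 m or angle between mount1's own z axis and vertical above 0.6 rad) or (distance of mount2 from where it was at the start of the episode above 0.06 m or angle between mount2's own z axis and vertical above 0.6 rad) or (distance of loupe from where it was at the start of the episode above 0.06 m or angle between loupe's own z axis and vertical above 0.6 rad) or (distance of bottle from where it was at the start of the episode above 0.06 m or angle between bottle's own z axis and vertical above 0.6 rad) or (distance of jar from where it was at the start of the episode above 0.06 m or angle between jar's own z axis and vertical above 0.6 rad)).
It fails at once if the driver taken out of the stand (distance of driver from where it was at the start of the episode above 0.03 m).
Of block1, block2, block3, block4, block5 only 3 to 5 are there at a start; the rules pass over those that are not, and their reading is None.
At some moment in a run one of block1, block2, block3, block4, block5 may be knocked a few centimetres aside while the robot is not near it.
It also fails if it takes over 210 s, if anything falls off the work surface, if the arm or the gripper's body presses on something with over 40 N, if the wrist force passes 120 N, or if a joint passes its speed limit or range.

## Working session

There is one attempt and no reset: what is moved stays moved. The work goes in short steps, Python scripts to look and compute and a tool call to move; the robot and the scene stay as the last step left them, time stands still between calls to the robot, and variables do not carry over. Pictures are saved under pics/ and viewed, at most 14 in all, crops included, and the job is handed in when it is done.

Besides the shell and the picture viewer there is one more tool, called after "Call:" by a JSON object that holds its "fn" and its "kwargs", one argument or row to a line. arm_command: Moves the arm, as the interface text tells. Its arguments: {"type":"object","properties":{"rows":{"type":"array"},"force":{"type":"number"}},"required":["rows"]}

```bash
mkdir -p pics; cat > h.py <<'E'
import numpy as np, cv2, json
from rig import monitor, viewer, order, nets, manip
from scipy.spatial.transform import Rotation as R
def rot(q): return R.from_quat([q[1],q[2],q[3],q[0]])
def snap(n,f=None,s=1):
    im=viewer.get_image(n)
    if f: cv2.imwrite('pics/'+f,cv2.resize(im[:,:,::-1],None,fx=s,fy=s))
    return im
def ray(n,u,v,P=None):
    P=P or viewer.camera_params(n)
    x=(u-P['cx'])/P['fx'];y=(v-P['cy'])/P['fy']
    if n=='wrist':
        r=np.hypot(x,y);k=np.sin(r)/r if r>1e-9 else 1
        d=np.array([x*k,y*k,np.cos(r)])
    else: d=np.array([x,y,1.])
    return np.array(P['origin'],float),np.array(P['rotation'])@d
def atz(n,u,v,z,P=None):
    o,d=ray(n,u,v,P); return o+d*(z-o[2])/d[2]
def proj(n,p,P=None):
    P=P or viewer.camera_params(n)
    c=np.array(P['rotation']).T@(np.array(p,float)-np.array(P['origin']))
    if n=='wrist':
        t=np.arctan2(np.hypot(c[0],c[1]),c[2]);h=np.hypot(c[0],c[1])+1e-9
        return P['cx']+P['fx']*t*c[0]/h,P['cy']+P['fy']*t*c[1]/h
    return P['cx']+P['fx']*c[0]/c[2],P['cy']+P['fy']*c[1]/c[2]
def st():
    s=monitor.get_state();r=rot(s['tool_rot'])
    print('t',round(s['t'],2),'tcp',np.round(s['tcp_pos'],1),'x',np.round(r.apply([1,0,0]),3),'z',np.round(r.apply([0,0,1]),3),'F',np.round(s['force'],1),'w',round(s['width'],3),'ff',s['finger_force'])
    return s
def mv(target,s=None):
    "shift in tool axes (m) to world target mm"
    s=s or monitor.get_state()
    return np.round(rot(s['tool_rot']).inv().apply(np.array(target)-np.array(s['tcp_pos']))/1000,4)
E
python3 - <<'E'
from h import *
st(); print(manip.grip_depth)
for n in('top','scene','wrist'):
    snap(n,n+'0.png',1.5 if n!='wrist' else 1)
    P=viewer.camera_params(n);print(n,np.round(P['fx'],1),np.round(P['cx'],1),np.round(P['cy'],1),np.round(P['origin'],1),np.round(P['rotation'],3).tolist())
for q in['pin','driver','stand','block1','mount1','loupe','unit','tray_front','bottle','jar']:
    for n in('top','scene'):
        for d in nets.outline_of(q,n):
            if d['confidence']>.25: print(q,n,round(d['confidence'],2),d['rect'])
E
```

```text
t 0.0 tcp [211.6 561.  193.6] x [-0.936  0.353  0.   ] z [-0.001 -0.001 -1.   ] F [ 0.4  0.  -0.5] w 0.998 ff 0.0
18.700000000000003
top 367.7 256.9 193.3 [ 401.3   46.9 1297.3] [0.052, -0.695, 0.715, -0.05]
scene 399.8 260.0 196.0 [1326.7   72.8  863.6] [-0.272, 0.642, 0.664, -0.269]
wrist 297.3 253.8 191.6 [144.4 586.4 372.8] [0.12, 0.814, 0.563, 0.082]
pin top 0.41 [308.2, 164.7, 3.0, 8.0]
pin scene 0.59 [179.2, 221.9, 10.3, 21.2]
driver scene 0.82 [144.0, 207.6, 17.8, 29.9]
stand top 0.75 [292.4, 159.1, 46.5, 20.9]
stand top 0.29 [167.0, 194.7, 90.9, 35.8]
stand scene 0.35 [155.5, 183.5, 6.8, 8.5]
block1 top 0.61 [302.8, 193.7, 11.3, 7.6]
block1 top 0.58 [334.0, 193.5, 8.6, 11.6]
block1 top 0.52 [380.0, 193.4, 16.1, 9.3]
block1 top 0.51 [309.6, 222.9, 12.0, 13.7]
block1 top 0.46 [385.0, 220.9, 16.5, 13.1]
block1 top 0.45 [345.0, 146.5, 9.7, 13.5]
block1 scene 0.72 [94.5, 183.4, 12.1, 8.6]
block1 scene 0.67 [87.1, 208.0, 14.8, 9.2]
block1 scene 0.63 [157.2, 208.3, 1.6, 10.3]
block1 scene 0.52 [113.5, 255.5, 13.6, 12.7]
block1 scene 0.42 [184.2, 216.7, 15.8, 10.3]
mount1 top 0.43 [354.5, 195.6, 10.9, 3.6]
mount1 scene 0.44 [123.8, 209.2, 10.1, 16.5]
mount1 scene 0.42 [158.2, 182.7, 6.2, 9.9]
loupe top 0.57 [362.7, 224.4, 14.0, 14.0]
loupe scene 0.72 [242.7, 187.5, 143.2, 112.9]
loupe scene 0.51 [124.8, 175.9, 11.2, 19.2]
loupe scene 0.49 [85.4, 206.3, 18.9, 13.6]
unit top 0.97 [161.1, 124.7, 99.1, 108.1]
unit top 0.68 [335.5, 226.3, 7.7, 9.3]
unit scene 0.72 [241.2, 189.4, 144.0, 119.5]
tray_front top 0.78 [169.4, 194.5, 87.6, 40.0]
tray_front scene 0.71 [253.1, 189.7, 105.9, 22.2]
bottle scene 0.6 [373.7, 143.8, 26.5, 47.6]
bottle scene 0.42 [243.2, 188.7, 142.1, 114.2]
jar top 0.48 [112.9, 191.9, 21.7, 12.4]
jar scene 0.84 [410.5, 210.8, 26.7, 31.6]
jar scene 0.63 [257.3, 188.2, 102.3, 21.3]
```

```bash
python3 - <<'E'
import cv2
t=cv2.imread('pics/top0.png');t=cv2.resize(t,(512,384))
c=t[110:260,90:420];cv2.imwrite('pics/topc.png',cv2.resize(c,None,fx=2.4,fy=2.4,interpolation=cv2.INTER_CUBIC))
E
```

```text
(no output)
```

View pics/topc.png

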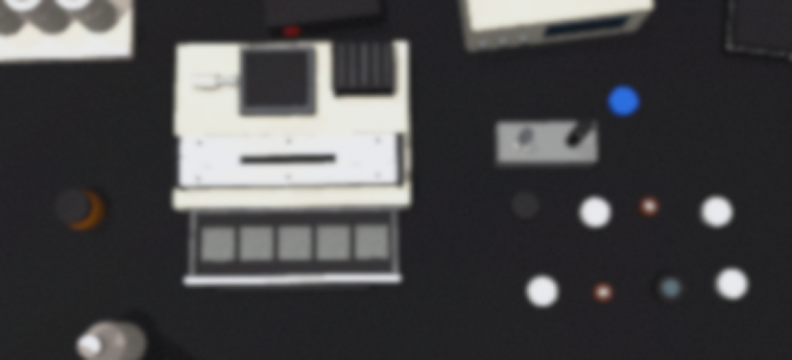

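View pics/scene0.png

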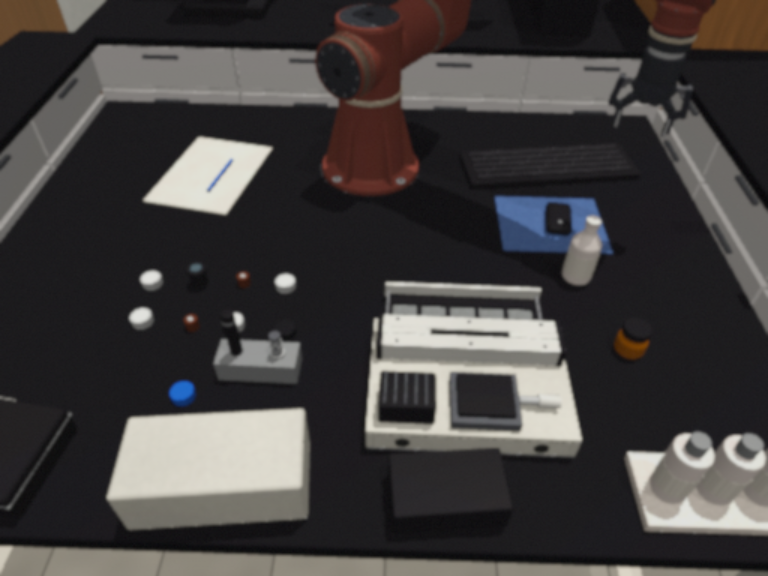

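View pics/wrist0.png

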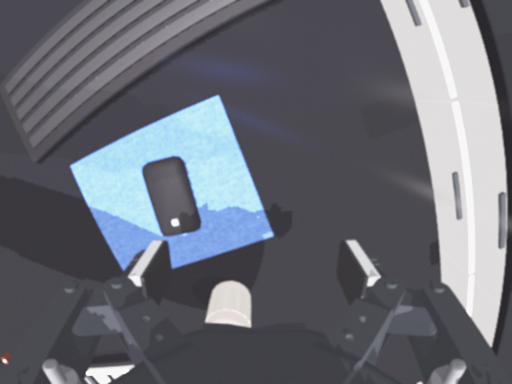

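The top crop shows the unit with its drawer open towards the robot and the slot running from (241,159) to (335,158). There are four bright blocks at (595,212), (717,212), (542,291) and (732,284), and black and blue decoy discs at (525,205) and (623,100). The pin is in the left hole of the stand at about (525,138) and the driver is in the right one. The scene view agrees; the wrist view shows only the mouse mat.

```bash
sed -i "s/np.array(P\['rotation'\])@d/rot(P['rotation']).apply(d)/; s/np.array(P\['rotation'\]).T@(\(.*\))$/rot(P['rotation']).inv().apply(\1)/" h.py; grep -n "rot(P" h.py; python3 - <<'E'
from h import *
im=snap('top');g=cv2.cvtColor(im,cv2.COLOR_RGB2GRAY)
T=lambda x,y:(x/2.4+90-.3,y/2.4+110-.3)
def cent(x,y,z,r=9,inv=False,thr=None):
    u,v=map(int,map(round,T(x,y)));p=g[v-r:v+r+1,u-r:u+r+1].astype(float)
    if inv:p=255-p
    t=(p.max()+np.median(p[0]))/2 if thr is None else thr
    m=(p>t);yy,xx=np.nonzero(m);w=p[m]
    uu=u-r+xx.mean();vv=v-r+yy.mean()
    return (round(uu,1),round(vv,1),int(m.sum())),np.round(atz('top',uu,vv,z),1)
for n,x,y in[('b',595,212),('b',717,212),('b',542,291),('b',732,284)]:print(n,*cent(x,y,18))
print('stand',*cent(547,142,45,r=24,thr=110))
# slot
u0,v0=map(int,T(225,145));u1,v1=map(int,T(350,172));p=255-g[v0:v1,u0:u1].astype(float)
m=p>140;yy,xx=np.nonzero(m);print('slot',m.sum())
c=np.array([u0+xx.mean(),v0+yy.mean()]);ang=np.polyfit(xx,yy,1)[0]
print(c,ang,atz('top',*c,90),[atz('top',u0+e,v0+yy.mean()+ang*(e-xx.mean()),90).round(1) for e in(xx.min()-.5,xx.max()+.5)])
for nm,x,y,z in[('housing FL',173,208,52),('FR',411,205,52),('trayL',185,282,42),('trayR',400,279,42),('n0?',372,241,12),('n4?',217,244,12),('pin',525,136,90),('mount',649,206,24),('mount',603,292,24),('loupe',670,288,44),('black',525,205,18)]:
    print(nm,atz('top',*T(x,y),z).round(1))
E
```

```text
16:    return np.array(P['origin'],float),rot(P['rotation']).apply(d)
21:    c=rot(P['rotation']).inv().apply(np.array(p,float)-np.array(P['origin']))
b (np.float64(337.5), np.float64(197.9), 115) [ 561.5 -234.7   18. ]
b (np.float64(388.4), np.float64(197.7), 114) [ 556.8 -412.6   18. ]
b (np.float64(315.5), np.float64(230.6), 119) [ 449.5 -151.8   18. ]
b (np.float64(394.6), np.float64(227.7), 118) [ 451.9 -425.7   18. ]
stand (np.float64(316.1), np.float64(169.6), 557) [ 659.2 -160.4   45. ]
slot 99
[209.84848485 176.03030303] -0.02232867669360742 [638.42179654 202.84098779  90.        ] [array([638.9, 267.5,  90. ]), array([638. , 140.5,  90. ])]
housing FL [579.9 373.   52. ]
FR [574.3  33.7  52. ]
trayL [474.8 357.7  42. ]
trayR [470.2  52.4  42. ]
n0? [528.5  91.9  12. ]
n4? [530.6 318.6  12. ]
pin [ 661.6 -127.9   90. ]
mount [ 566.7 -312.6   24. ]
mount [ 444.2 -238.2   24. ]
loupe [ 446.4 -328.6   44. ]
black [ 574.2 -133.3   18. ]
```

Call:
{"fn": "arm_command", "kwargs": {
  "rows": [
    [0, 0, 0, -0.01, 0, 0, 9.9],
    [0, 0, 0, -0.01, 0, 0, 9.9],
    [0, 0, 0, -0.01, 0, 0, 9.9],
    [0, 0, 0, -0.01, 0, 0, 9.9],
    [0, 0, 0, -0.01, 0, 0, 9.9],
    [0, 0, 0, -0.01, 0, 0, 9.9],
    [0, 0, 0, 0, 0, 0, 9.9],
    [0, 0, 0, 0, 0, 0, 0]
  ]
}}

```text
t: 2.2
tcp_pos: [211.8, 561.4, 254.5]
tool_rot: [-0.0, 0.707, 0.708, 0.0]
force: [0.5, 0.1, 0.1]
width: 1.002
finger_force: 0.0
```

Call:
{"fn": "arm_command", "kwargs": {
  "rows": [
    [0, -0.05, 0.04, 0, 0, 0, 0],
    [0, -0.05, 0.04, 0, 0, 0, 0],
    [0, -0.05, 0.04, 0, 0, 0, 0],
    [0, -0.05, 0.04, 0, 0, 0, 0],
    [0, -0.05, 0.04, 0, 0, 0, 0],
    [0, -0.05, 0.04, 0, 0, 0, 0],
    [0, -0.05, 0.04, 0, 0, 0, 0],
    [0, -0.05, 0.0, 0, 0, 0, 0]
  ]
}}

```text
t: 3.2
tcp_pos: [486.7, 167.6, 253.2]
tool_rot: [-0.0, 0.706, 0.708, -0.0]
force: [-0.4, -1.5, 0.1]
width: 1.0
finger_force: 0.0
```

```bash
python3 - <<'E'
from h import *
st();snap('wrist','w1.png',1.5);P=viewer.camera_params('wrist');print(P)
# predicted pts
import math
c=np.array([638.4,202.8]);a=-0.014
ux=np.array([math.cos(a),math.sin(a)]);uy=np.array([-ux[1],ux[0]])
for nm,x,y,z in[('slot+',60-60,68,90),('slot-',0,-68,90),('FL',-60,168,52),('FR',-60,-168,52)]:
    q=c+ux*x+uy*y;print(nm,q.round(1),np.round(proj('wrist',[*q,z],P),1))
E
```

```text
t 3.2 tcp [486.7 167.6 253.2] x [-0.004  1.    -0.   ] z [-0.001 -0.    -1.   ] F [-0.4 -1.5  0.1] w 1.0 ff 0.0
{'fx': 297.3186396354542, 'fy': 297.3186396354542, 'cx': 253.84320554911702, 'cy': 191.58550121338962, 'origin': array([487.19480519, 236.15263021, 432.49295763]), 'rotation': array([ 1.46500045e-01,  9.89209564e-01,  1.32164388e-03, -6.54426197e-04])}
slot+ [639.4 270.8] [381.3  81.5]
slot- [637.4 134.8] [372.5 190.1]
FL [580.8 371.6] [327.    6.1]
FR [576.1  35.7] [314.9 247.7]
```

View pics/w1.png

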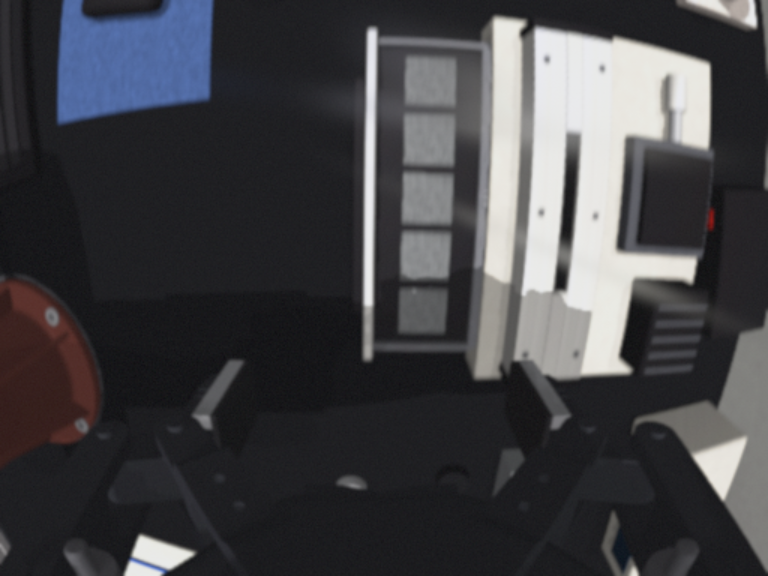

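The wrist view shows all five nests at (430,81) to (423,311) and the slot at about x=565, from y=132 to y=290. It runs close to the prediction.

```bash
python3 - <<'E'
from h import *
P=viewer.camera_params('wrist')
for u,v in[(430,81),(428,139),(427,198),(425,255),(423,311)]: print('nest',atz('wrist',u/1.5,v/1.5,12,P).round(1))
g=cv2.cvtColor(snap('wrist'),cv2.COLOR_RGB2GRAY).astype(float)
for v in(100,110,120,130,140,150,160,170,180):
    seg=g[v,360:405]; i=360+int(seg.argmin()); m=np.where(g[v,i-12:i+13]<(seg.min()+np.percentile(seg,85))/2)[0]+i-12
    print('slot',v,m.min(),m.max(),atz('wrist',(m.min()+m.max())/2,v,90,P).round(1),round(float(np.ptp(atz('wrist',m.max()+.5,v,90,P)-atz('wrist',m.min()-.5,v,90,P))),1))
for u in(378,):
    col=g[70:215,374:380].mean(1);print(col[:40].astype(int).tolist());print(col[90:].astype(int).tolist())
for u,v in[(372/1.5,28/1.5),(368/1.5,359/1.5)]:print('panel',atz('wrist',u,v,42,P).round(1))
E
```

```text
nest [531.9 308.6  12. ]
nest [530.3 253.   12. ]
nest [530.2 197.1  12. ]
nest [529.6 141.7  12. ]
nest [529.3  84.1  12. ]
slot 100 377 386 [640.4 248.2  90. ] 13.6
slot 110 377 385 [640.2 235.9  90. ] 12.2
slot 120 377 385 [640.9 223.6  90. ] 12.3
slot 130 376 384 [640.4 211.3  90. ] 12.3
slot 140 375 383 [639.9 198.9  90. ] 12.4
slot 150 374 382 [639.6 186.4  90. ] 12.4
slot 160 373 381 [639.4 173.8  90. ] 12.5
slot 170 372 380 [639.3 161.   90. ] 12.6
slot 180 371 379 [639.4 148.1  90. ] 12.7
[228, 229, 229, 229, 228, 228, 228, 228, 228, 227, 221, 207, 195, 190, 187, 188, 190, 191, 191, 189, 187, 185, 185, 185, 183, 182, 180, 177, 174, 172, 171, 167, 163, 161, 160, 160, 156, 150, 144, 141]
[54, 62, 70, 79, 88, 97, 104, 111, 115, 119, 120, 120, 118, 114, 107, 101, 93, 85, 77, 70, 65, 62, 60, 60, 60, 61, 65, 81, 120, 177, 221, 231, 231, 231, 230, 227, 219, 211, 206, 202, 195, 186, 178, 171, 165, 164, 164, 164, 164, 164, 165, 165, 165, 165, 165]
panel [478.7 351.6  42. ]
panel [474.6  45.2  42. ]
```

Call:
{"fn": "arm_command", "kwargs": {
  "rows": [
    [0, -0.05, 0.02, 0, 0, 0, 0],
    [0, -0.06, 0.025, 0, 0, 0, 0],
    [0, -0.06, 0.025, 0, 0, 0, 0],
    [0, -0.06, 0.025, 0, 0, 0, 0],
    [0, -0.06, 0.025, 0, 0, 0, 0],
    [0, -0.03, 0.02, 0.02, 0, 0, 0],
    [0, 0, 0, 0.02, 0, 0, 0],
    [0, 0, 0, 0, 0, 0, 0]
  ]
}}

```text
t: 4.3
tcp_pos: [620.9, -140.0, 212.4]
tool_rot: [-0.002, 0.706, 0.708, -0.0]
force: [0.5, -1.2, 0.8]
width: 1.004
finger_force: 0.0
```

```bash
python3 - <<'E'
from h import *
st();snap('wrist','w2.png',1.5);P=viewer.camera_params('wrist');print(P['origin'].round(1))
print('pin pred',np.round(proj('wrist',[660,-126,96],P),1))
for d in nets.outline_of('pin','wrist'): print(d['confidence'],d['rect'])
E
```

```text
t 4.3 tcp [ 620.9 -140.   212.4] x [-0.003  1.     0.002] z [-0.003  0.002 -1.   ] F [ 0.5 -1.2  0.8] w 1.004 ff 0.0
[622.2 -67.7 393.1]
pin pred [291.  163.1]
0.82 [280.3, 147.8, 23.9, 28.6]
```

View pics/w2.png

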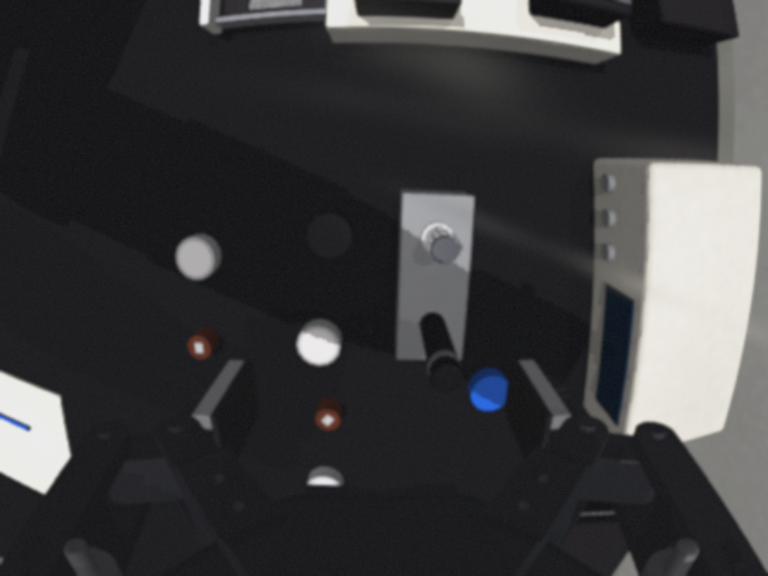

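The wrist view shows the stand upright with the pin's grip top at (445,248), the driver below it at (440,360), and the blue decoy beside it. The arm was still settling in that frame, so I'll re-measure at rest, reading the camera pose before the picture.

```bash
sed -i "s/^    im=viewer.get_image(n)/    global LP; LP=viewer.camera_params(n); im=viewer.get_image(n)/" h.py; python3 - <<'E'
from h import *
import h
st();im=snap('wrist','w3.png',1);P=h.LP
d=nets.outline_of('pin','wrist')[0];print(d['confidence'],d['rect']);m=d['mask']
yy,xx=np.nonzero(m);print('mask',xx.min(),xx.max(),yy.min(),yy.max())
g=cv2.cvtColor(im,cv2.COLOR_RGB2GRAY)
# stand corners by threshold: find stand outline
d2=nets.outline_of('stand','wrist');print([(round(e['confidence'],2),e['rect']) for e in d2[:2]])
for z in(96,51):print(z,atz('wrist',(xx.min()+xx.max())/2,(yy.min()+yy.max())/2,z,P).round(1))
c=np.zeros(2)
x0,y0,x1,y1=xx.min()-12,yy.min()-12,xx.max()+13,yy.max()+13
cv2.imwrite('pics/pin.png',cv2.resize(im[y0:y1,x0:x1,::-1],None,fx=10,fy=10,interpolation=cv2.INTER_CUBIC));print('crop',x0,y0)
E
```

```text
t 4.4 tcp [ 621.7 -140.   215.1] x [-0.003  1.     0.   ] z [ 0.  0. -1.] F [ 0.4 -0.2  0.6] w 1.002 ff 0.0
0.71 [281.5, 147.0, 22.1, 26.9]
mask 279 304 148 174
[(0.69, [262.5, 123.9, 50.6, 113.1])]
96 [ 661.2 -124.2   96. ]
51 [ 667.  -132.7   51. ]
crop 267 136
```

View pics/pin.png

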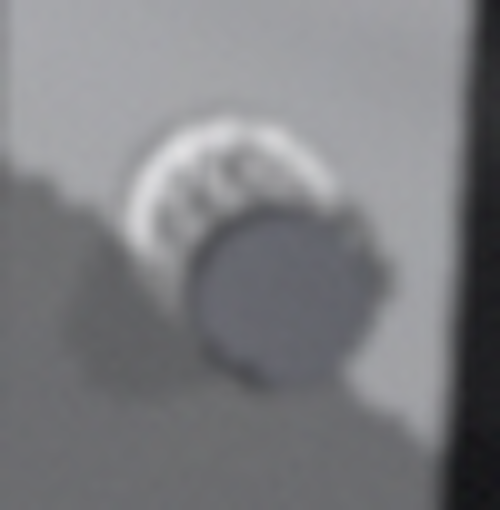

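The crop shows the grip's top disc centred at (285,295), with the collar edge below it at upper left.

```bash
python3 - <<'E'
from h import *
p=atz('wrist',267+28.5-.4,136+29.6-.4,96);print(p.round(1));q=p.copy()
for dx,dy in[(-13,0),(0,13)]: print(np.round((np.array(proj('wrist',[p[0]+dx,p[1]+dy,51]))-[267,136]+.4)*10))
s=st();print(mv([p[0],p[1],140],s), rot(s['tool_rot']).as_rotvec())
E
```

```text
[ 665.8 -129.2   96. ]
[123. 218.]
[236. 110.]
t 4.55 tcp [ 622.1 -140.3  215.9] x [-0.002  1.    -0.001] z [ 0.002 -0.001 -1.   ] F [-0.3 -0.   0. ] w 0.997 ff 0.0
[0.0111 0.0436 0.076 ] [2.21783320e+00 2.22243769e+00 1.22750193e-03]
```

Call:
{"fn": "arm_command", "kwargs": {
  "rows": [
    [0, 0.01, 0.044, 0, 0, 0, 0],
    [0, 0, 0, 0.05, 0, 0, 0],
    [0, 0, 0, 0.05, 0, 0, 0],
    [0, 0, 0, 0.04, 0, 0, 0],
    [0, 0, 0, 0.02, 0, 0, 0],
    [0, 0, 0, 0, 0, 0, 0]
  ]
}}

```text
t: 5.3
tcp_pos: [665.1, -130.4, 54.0]
tool_rot: [-0.001, 0.707, 0.707, -0.0]
force: [-0.2, -0.8, -0.1]
width: 0.998
finger_force: 0.0
```

```bash
python3 - <<'E'
from h import *
s=st();print(mv([666,-129.8,56],s))
E
```

```text
t 5.3 tcp [ 665.1 -130.4   54. ] x [-0.001  1.     0.001] z [-0.001  0.001 -1.   ] F [-0.2 -0.8 -0.1] w 0.998 ff 0.0
[ 0.0006  0.0009 -0.002 ]
```

Call:
{"fn": "arm_command", "kwargs": {
  "rows": [
    [0, 0, 0.001, -0.002, 0, 0, 0],
    [0.5, 0, 0, 0, 0, 0, 0],
    [1, 0, 0, 0, 0, 0, 0],
    [1, 0, 0, 0, 0, 0, 0],
    [1, 0, 0, 0, 0, 0, 0],
    [1, 0, 0, 0, 0, 0, 0],
    [1, 0, 0, 0, 0, 0, 0],
    [1, 0, 0, 0, 0, 0, 0]
  ],
  "force": 60
}}

```text
t: 6.3
tcp_pos: [666.7, -130.9, 56.8]
tool_rot: [0.0, 0.707, 0.707, 0.0]
force: [-2.0, 0.8, 5.4]
width: 0.176
finger_force: 58.8
```

Call:
{"fn": "arm_command", "kwargs": {
  "rows": [
    [1, 0, 0, -0.02, 0, 0, 0],
    [1, 0, 0, -0.04, 0, 0, 0],
    [1, 0, 0, -0.04, 0, 0, 0],
    [1, 0, 0, -0.02, 0, 0, 0],
    [1, 0, 0, 0, 0, 0, 0],
    [1, 0, 0, 0, 0, 0, 0]
  ]
}}

```text
t: 7.05
tcp_pos: [666.2, -130.6, 175.3]
tool_rot: [-0.001, 0.707, 0.707, -0.0]
force: [0.8, -0.3, -2.4]
width: 0.169
finger_force: 58.6
```

```bash
python3 - <<'E'
from h import *
import h
st();im=snap('wrist');P=h.LP
c=im[180:384,150:360];cv2.imwrite('pics/held.png',cv2.resize(c[:,:,::-1],None,fx=3,fy=2.9))
s=st()
for n,z in(('tip',-47),('top',39)):print(n,(np.array(proj('wrist',np.array(s['tcp_pos'])+[0,0,z],P))-[150,180])*3)
E
```

```text
t 7.05 tcp [ 666.2 -130.6  175.3] x [-0.     1.     0.001] z [-0.001  0.001 -1.   ] F [ 0.8 -0.3 -2.4] w 0.169 ff 58.58906865119934
t 7.1 tcp [ 666.  -130.5  174.9] x [-0.     1.     0.001] z [-0.002  0.001 -1.   ] F [-0.6 -0.1 -2.3] w 0.176 ff 58.58966946601868
tip [307.29614156  50.47598252]
top [304.39057004 198.61143357]
```

View pics/held.png

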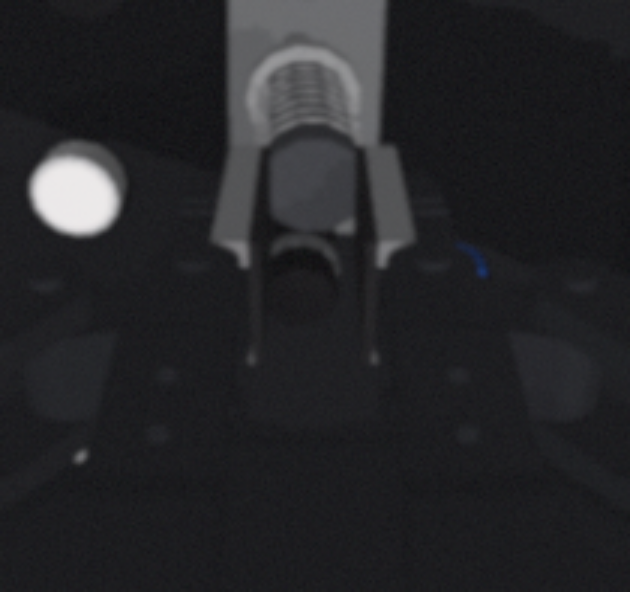

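The pin is held upright and centred between the pads. Next I move it over the slot.

Call:
{"fn": "arm_command", "kwargs": {
  "rows": [
    [1, 0.04, -0.004, 0, 0, 0, 0],
    [1, 0.055, -0.004, 0, 0, 0, 0],
    [1, 0.055, -0.004, 0, 0, 0, 0],
    [1, 0.055, -0.004, 0, 0, 0, 0],
    [1, 0.055, -0.004, 0, 0, 0, 0],
    [1, 0.05, -0.006, 0, 0, 0, 0],
    [1, 0.023, 0, 0, 0, 0, 0],
    [1, 0, 0, 0, 0, 0, 0]
  ]
}}

```text
t: 8.1
tcp_pos: [639.8, 203.4, 175.3]
tool_rot: [-0.0, 0.706, 0.708, -0.001]
force: [-0.2, -0.8, -1.5]
width: 0.173
finger_force: 58.7
```

Call:
{"fn": "arm_command", "kwargs": {
  "rows": [
    [1, 0, 0, 0, 0, 0, 0]
  ]
}}

```text
t: 8.22
tcp_pos: [640.5, 201.1, 175.8]
tool_rot: [-0.0, 0.707, 0.707, -0.0]
force: [0.9, -0.2, -0.7]
width: 0.178
finger_force: 58.7
```

```bash
python3 - <<'E'
from h import *
import h
s=st();im=snap('wrist');P=h.LP
g=cv2.cvtColor(im,cv2.COLOR_RGB2GRAY).astype(float)
for p in([640,271,90],[640,220,90],[s['tcp_pos'][0],s['tcp_pos'][1],128]):print(np.round(proj('wrist',p,P),1))
cv2.imwrite('pics/slot.png',cv2.resize(im[60:320,150:360,::-1],None,fx=3,fy=2.3))
# slot center per row
for v in range(130,215,6):
    seg=g[v,225:290];i=225+int(seg.argmin());t=(seg.min()+np.percentile(seg,80))/2
    m=np.where(g[v,i-14:i+15]<t)[0]+i-14
    print(v,m.min(),m.max(),int(seg.min()),int(t),atz('wrist',(m.min()+m.max())/2,v,90,P).round(1))
E
```

```text
t 8.22 tcp [640.5 201.1 175.8] x [ 0.  1. -0.] z [-0.001 -0.    -1.   ] F [ 0.9 -0.2 -0.7] w 0.178 ff 58.6630654335022
[252.3 107.6]
[252.3 164.1]
[252.7 196.7]
130 247 261 42 137 [641.5 251.   90. ]
136 247 261 39 136 [641.5 245.6  90. ]
142 247 261 37 135 [641.5 240.2  90. ]
148 247 261 36 134 [641.5 234.7  90. ]
154 247 261 35 134 [641.5 229.3  90. ]
160 247 261 36 134 [641.5 223.8  90. ]
166 247 260 33 133 [641.1 218.2  90. ]
172 247 260 32 132 [641.1 212.6  90. ]
178 247 260 31 132 [641.1 206.9  90. ]
184 247 260 29 130 [641.1 201.2  90. ]
190 247 260 20 126 [641.1 195.5  90. ]
196 246 262 100 160 [641.5 189.6  90. ]
202 245 267 99 155 [643.4 183.7  90. ]
208 243 264 94 134 [641.1 177.7  90. ]
214 243 266 103 135 [642.  171.6  90. ]
```

View pics/slot.png

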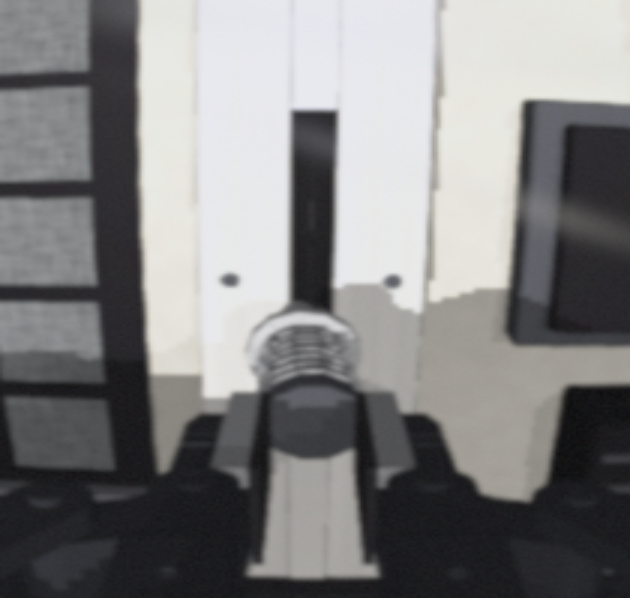

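The slot is centred at about x=312 and the fingers line up with it. The collar sits near 303 while the grip top is at 312, so the pin tilts about 2°, tip towards -x. I'll straighten it and move to the slot's -y side.

Call:
{"fn": "arm_command", "kwargs": {
  "rows": [
    [1, -0.023, 0.0005, 0, -2, 0, 0],
    [1, -0.023, 0.0005, 0, 0, 0, 0],
    [1, 0, 0, 0.015, 0, 0, 0],
    [1, 0, 0, 0.01, 0, 0, 0],
    [1, 0, 0, 0, 0, 0, 0],
    [1, 0, 0, 0, 0, 0, 0]
  ]
}}

```text
t: 9.02
tcp_pos: [642.3, 156.6, 151.4]
tool_rot: [0.012, 0.707, 0.707, 0.012]
force: [0.2, -0.3, -1.4]
width: 0.173
finger_force: 58.8
```

```bash
python3 - <<'E'
from h import *
import h
s=st();im=snap('wrist');P=h.LP
cv2.imwrite('pics/slot2.png',cv2.resize(im[110:270,190:320,::-1],None,fx=4.6,fy=3.7,interpolation=cv2.INTER_CUBIC))
cs=snap('scene');u,v=map(int,proj('scene',[640,155,100]));print(u,v)
cv2.imwrite('pics/sc2.png',cv2.resize(cs[v-45:v+30,u-45:u+45,::-1],None,fx=7,fy=7,interpolation=cv2.INTER_CUBIC))
E
```

```text
t 9.03 tcp [642.3 156.6 151.4] x [-0.001  1.     0.   ] z [ 0.035  0.    -0.999] F [ 0.2 -0.3 -1.4] w 0.173 ff 58.773223757743835
294 218
```

View pics/slot2.png

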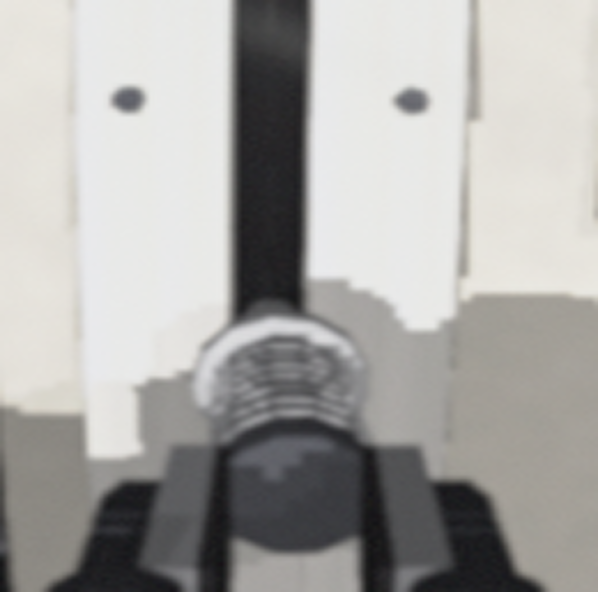

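View pics/sc2.png

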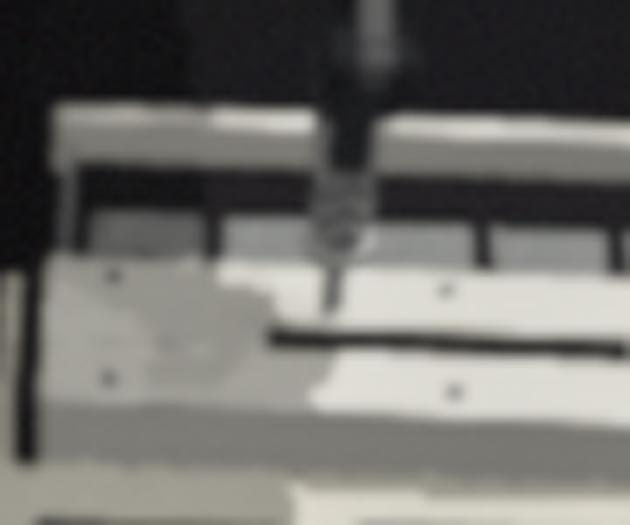

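The shank just above the collar is at (268,305), in line with the slot centre at 269. The scene view shows the shank's end just above the slot. I'll descend.

Call:
{"fn": "arm_command", "kwargs": {
  "rows": [
    [1, 0, 0, 0.01, 0, 0, 0],
    [1, 0, 0, 0.008, 0, 0, 0],
    [1, 0, 0, 0, 0, 0, 0],
    [1, 0, 0, 0, 0, 0, 0]
  ]
}}

```text
t: 9.62
tcp_pos: [642.9, 156.2, 133.5]
tool_rot: [0.012, 0.707, 0.707, 0.012]
force: [-0.2, -0.9, -0.8]
width: 0.173
finger_force: 58.8
```

Call:
{"fn": "arm_command", "kwargs": {
  "rows": [
    [1, 0, 0, 0.008, 0, 0, 0],
    [1, 0, 0, 0.006, 0, 0, 0],
    [1, 0, 0, 0, 0, 0, 0],
    [1, 0, 0, 0, 0, 0, 0]
  ]
}}

```text
t: 10.12
tcp_pos: [643.5, 156.2, 119.5]
tool_rot: [0.012, 0.707, 0.707, 0.012]
force: [-0.0, 0.0, -1.2]
width: 0.172
finger_force: 58.8
```

Call:
{"fn": "arm_command", "kwargs": {
  "rows": [
    [1, 0, -0.001, 0.004, 0, 0, 0],
    [1, 0, 0, 0, 0, 0, 0],
    [1, 0, 0, 0, 0, 0, 0]
  ]
}}

```text
t: 10.5
tcp_pos: [642.6, 156.2, 115.5]
tool_rot: [0.012, 0.707, 0.707, 0.012]
force: [0.0, 0.5, -1.1]
width: 0.173
finger_force: 58.8
```

Call:
{"fn": "arm_command", "kwargs": {
  "rows": [
    [1, 0, 0, 0.003, 0, 0, 0],
    [1, 0, 0, 0, 0, 0, 0],
    [1, 0, 0, 0, 0, 0, 0]
  ]
}}

```text
t: 10.88
tcp_pos: [642.8, 156.2, 112.5]
tool_rot: [0.012, 0.707, 0.707, 0.012]
force: [0.4, 0.6, -0.7]
width: 0.171
finger_force: 58.9
```

Call:
{"fn": "arm_command", "kwargs": {
  "rows": [
    [1, 0, 0, 0.002, 0, 0, 0],
    [1, 0, 0, 0, 0, 0, 0],
    [1, 0, 0, 0, 0, 0, 0]
  ]
}}

```text
t: 11.25
tcp_pos: [643.8, 156.3, 112.2]
tool_rot: [0.013, 0.707, 0.707, 0.013]
force: [0.7, -0.2, 7.4]
width: 0.176
finger_force: 59.9
```

Call:
{"fn": "arm_command", "kwargs": {
  "rows": [
    [1, 0, 0, 0.001, 0, 0, 0],
    [1, 0, 0, 0, 0, 0, 0],
    [1, 0, 0, 0, 0, 0, 0]
  ]
}}

```text
t: 11.62
tcp_pos: [644.3, 156.3, 112.1]
tool_rot: [0.014, 0.707, 0.707, 0.014]
force: [-0.8, 0.1, 11.7]
width: 0.171
finger_force: 60.5
```

Call:
{"fn": "arm_command", "kwargs": {
  "rows": [
    [1, 0.003, 0, 0, 0, 0, 0],
    [1, 0.003, 0, 0, 0, 0, 0],
    [1, 0.003, 0, 0, 0, 0, 0],
    [1, 0.003, 0, 0, 0, 0, 0],
    [1, 0, 0, 0, 0, 0, 0]
  ]
}}

```text
t: 12.25
tcp_pos: [644.1, 168.3, 111.5]
tool_rot: [0.014, 0.707, 0.707, 0.014]
force: [-0.3, -0.2, 9.1]
width: 0.172
finger_force: 59.4
```

Call:
{"fn": "arm_command", "kwargs": {
  "rows": [
    [1, 0.003, 0, 0, 0, 0, 0],
    [1, 0.003, 0, 0, 0, 0, 0],
    [1, 0.003, 0, 0, 0, 0, 0],
    [1, 0.003, 0, 0, 0, 0, 0],
    [1, 0, 0, 0, 0, 0, 0]
  ]
}}

```text
t: 12.88
tcp_pos: [643.1, 180.4, 109.8]
tool_rot: [0.013, 0.707, 0.707, 0.013]
force: [0.9, -0.5, 6.3]
width: 0.172
finger_force: 58.6
```

Call:
{"fn": "arm_command", "kwargs": {
  "rows": [
    [1, 0, 0, 0, 0, 0, 0],
    [1, 0, 0, 0, 0, 0, 0],
    [1, 0, 0, 0, 0, 0, 0]
  ]
}}

```text
t: 13.25
tcp_pos: [643.1, 180.2, 109.9]
tool_rot: [0.013, 0.707, 0.707, 0.013]
force: [-0.0, -1.0, 5.3]
width: 0.164
finger_force: 58.7
```

Call:
{"fn": "arm_command", "kwargs": {
  "rows": [
    [1, 0, 0, 0.001, 0, 0, 0],
    [1, 0, 0, 0, 0, 0, 0],
    [1, 0, 0, 0, 0, 0, 0]
  ]
}}

```text
t: 13.62
tcp_pos: [643.4, 180.5, 109.6]
tool_rot: [0.013, 0.707, 0.707, 0.013]
force: [-1.0, -0.4, 8.4]
width: 0.171
finger_force: 59.2
```

```bash
python3 - <<'E'
from h import *
import h
s=st();im=snap('wrist');P=h.LP
a=cv2.resize(im[110:300,170:340,::-1],None,fx=2.3,fy=2.9,interpolation=cv2.INTER_CUBIC)
cs=snap('scene');u,v=map(int,proj('scene',[640,180,110]));print(u,v)
b=cv2.resize(cs[v-45:v+30,u-28:u+28,::-1],(400,551),interpolation=cv2.INTER_CUBIC)
cv2.imwrite('pics/both.png',np.hstack([a,b]))
E
```

```text
t 13.62 tcp [643.4 180.5 109.6] x [-0.001  1.     0.001] z [ 0.037  0.001 -0.999] F [-1.  -0.4  8.4] w 0.171 ff 59.15047824382782
305 215
```

View pics/both.png

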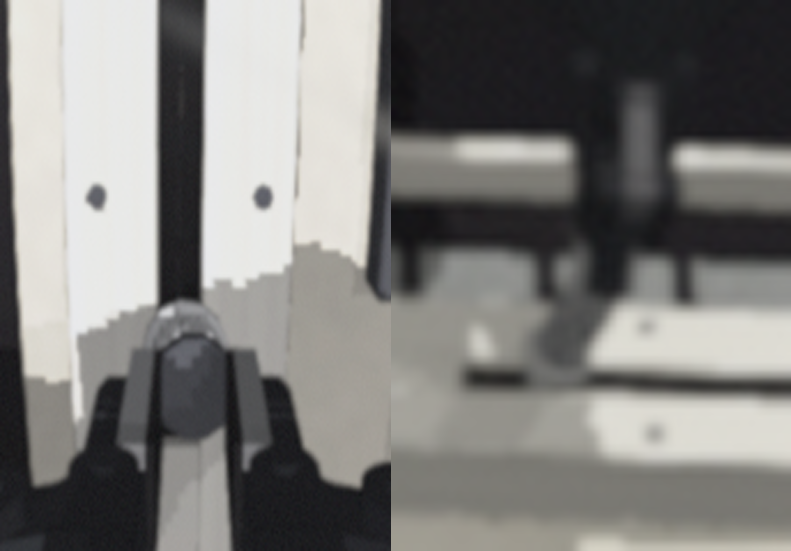

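The pin has pivoted about the closing axis: the collar sits left of the fingers in the scene view, so the tip lags in y. I'll lift it a little and straighten it against the slot's solid -y end, then drag with full grip and a lighter press.

Call:
{"fn": "arm_command", "kwargs": {
  "rows": [
    [1, 0, 0, -0.009, 0, 0, 0],
    [1, -0.01, 0, 0, 0, 0, 0],
    [1, -0.01, 0, 0, 0, 0, 0],
    [1, -0.006, 0, 0, 0, 0, 0],
    [1, 0, 0, 0, 0, 0, 0],
    [1, 0, 0, 0, 0, 0, 0]
  ]
}}

```text
t: 14.48
tcp_pos: [642.5, 154.3, 117.3]
tool_rot: [0.012, 0.707, 0.707, 0.012]
force: [0.3, 0.6, -1.0]
width: 0.172
finger_force: 61.4
```

Call:
{"fn": "arm_command", "kwargs": {
  "rows": [
    [1, -0.005, 0, 0, 0, 0, 0],
    [1, -0.005, 0, 0, 0, 0, 0],
    [1, -0.004, 0, 0, 0, 0, 0],
    [1, 0, 0, 0, 0, 0, 0],
    [1, 0, 0, 0, 0, 0, 0]
  ]
}}

```text
t: 15.1
tcp_pos: [642.6, 140.3, 117.5]
tool_rot: [0.012, 0.707, 0.707, 0.012]
force: [-0.4, 0.9, -1.2]
width: 0.168
finger_force: 61.5
```

```bash
cat >> h.py <<'E'
def collar():
    im=snap('wrist');g=cv2.cvtColor(im,cv2.COLOR_RGB2GRAY)
    p=g[180:264,250:258].mean(1).astype(int);print(list(zip(range(180,264,2),p[::2].tolist())));return im
E
python3 - <<'E'
from h import *
st();collar()
E
```

```text
t 15.1 tcp [642.6 140.3 117.5] x [-0.  1.  0.] z [ 0.035  0.    -0.999] F [-0.4  0.9 -1.2] w 0.168 ff 61.45849943161011
[(180, 47), (182, 47), (184, 46), (186, 46), (188, 45), (190, 45), (192, 38), (194, 49), (196, 103), (198, 195), (200, 215), (202, 153), (204, 103), (206, 112), (208, 116), (210, 102), (212, 136), (214, 121), (216, 115), (218, 104), (220, 96), (222, 117), (224, 50), (226, 48), (228, 79), (230, 99), (232, 97), (234, 88), (236, 83), (238, 71), (240, 67), (242, 66), (244, 64), (246, 64), (248, 64), (250, 61), (252, 60), (254, 60), (256, 59), (258, 64), (260, 121), (262, 145)]
```

Call:
{"fn": "arm_command", "kwargs": {
  "rows": [
    [1, 0.005, 0, 0, 0, 0, 0],
    [1, 0.005, 0, 0.003, 0, 0, 0],
    [1, 0, 0, 0.002, 0, 0, 0],
    [1, 0, 0, 0.001, 0, 0, 0],
    [1, 0, 0, 0, 0, 0, 0],
    [1, 0, 0, 0, 0, 0, 0]
  ],
  "force": 120
}}

```text
t: 15.9
tcp_pos: [642.8, 150.1, 111.5]
tool_rot: [0.012, 0.707, 0.707, 0.012]
force: [0.5, -0.1, 0.3]
width: 0.0
finger_force: 0.0
```

Call:
{"fn": "arm_command", "kwargs": {
  "rows": [
    [1, 0.003, 0, 0, 0, 0, 0],
    [1, 0.003, 0, 0, 0, 0, 0],
    [1, 0.002, 0, 0, 0, 0, 0],
    [1, 0, 0, 0, 0, 0, 0]
  ]
}}

```text
t: 16.4
tcp_pos: [642.7, 158.5, 111.4]
tool_rot: [0.012, 0.707, 0.707, 0.012]
force: [-0.3, -0.3, -0.7]
width: 0.002
finger_force: 0.0
```

```bash
python3 - <<'E'
from h import *
st();collar()
E
```

```text
t 16.4 tcp [642.7 158.5 111.4] x [-0.001  1.     0.   ] z [ 0.035  0.    -0.999] F [-0.3 -0.3 -0.7] w 0.002 ff 0.0
[(180, 139), (182, 122), (184, 117), (186, 140), (188, 112), (190, 135), (192, 124), (194, 121), (196, 133), (198, 116), (200, 138), (202, 115), (204, 137), (206, 110), (208, 135), (210, 173), (212, 177), (214, 156), (216, 138), (218, 110), (220, 95), (222, 88), (224, 70), (226, 41), (228, 32), (230, 37), (232, 46), (234, 46), (236, 45), (238, 43), (240, 40), (242, 39), (244, 38), (246, 38), (248, 38), (250, 36), (252, 35), (254, 36), (256, 36), (258, 35), (260, 35), (262, 35)]
```

The pin was squeezed out of the grip. I'll lift clear with the fingers shut and look.

Call:
{"fn": "arm_command", "kwargs": {
  "rows": [
    [1, 0, 0, -0.04, 0, 0, 0],
    [1, -0.02, 0, -0.05, 2, 0, 0],
    [1, -0.02, 0, -0.05, 0, 0, 0],
    [1, 0, 0, 0, 0, 0, 0],
    [1, 0, 0, 0, 0, 0, 0],
    [1, 0, 0, 0, 0, 0, 0]
  ]
}}

```text
t: 17.2
tcp_pos: [638.9, 118.6, 249.7]
tool_rot: [-0.001, 0.707, 0.707, -0.001]
force: [-0.4, 0.0, 0.2]
width: -0.003
finger_force: 0.0
```

```bash
python3 - <<'E'
from h import *
import h
s=st();im=snap('wrist');P=h.LP
a=cv2.resize(im[60:260,180:340,::-1],None,fx=2.4,fy=2.8,interpolation=cv2.INTER_CUBIC)
cs=snap('scene');u,v=map(int,proj('scene',[640,180,110]))
b=cv2.resize(cs[v-45:v+30,u-28:u+28,::-1],(400,560),interpolation=cv2.INTER_CUBIC)
cv2.imwrite('pics/both2.png',np.hstack([a,b]));print(u,v)
for d in nets.outline_of('pin','wrist'): print(d['confidence'],d['rect'])
E
```

```text
t 17.2 tcp [638.9 118.6 249.7] x [-0.001  1.     0.   ] z [-0.002  0.    -1.   ] F [-0.4  0.   0.2] w -0.003 ff 0.0
305 215
0.94 [245.1, 87.3, 20.7, 57.6]
```

View pics/both2.png

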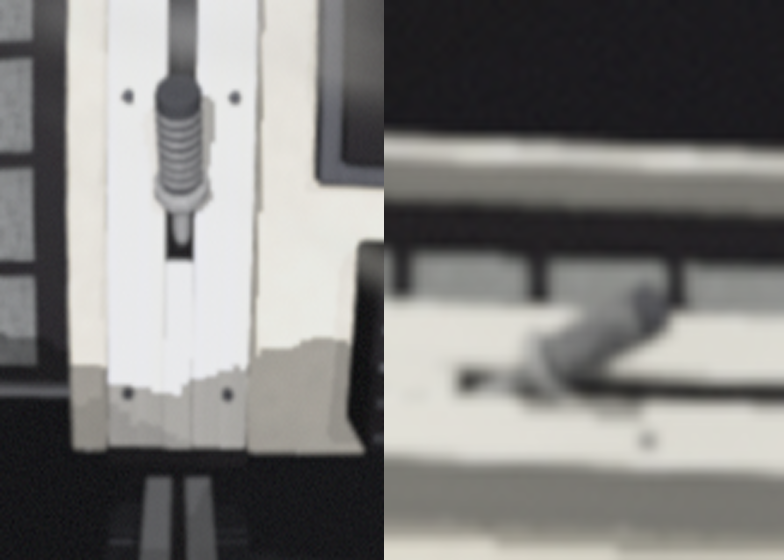

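The pin leans steeply towards +y with its shank still in the slot near the -y end. The grip top is at (179,95), the collar at (181,193) and the tip at (182,245). Closing along y will both stand it up and give the right grip for dragging, so I'll work out its pose.

```bash
python3 - <<'E'
from h import *
from scipy.optimize import least_squares
import h
st();P=viewer.camera_params('wrist')
obs={86:(254.6,93.9),38:(255.4,128.5)}
ts=proj('scene',[640,180,110]);u,v=map(int,ts)
so={86:(u-28+(650-384)/400*56,v-45+298/560*75),38:(u-28+(545-384)/400*56,v-45+368/560*75)}
PS=viewer.camera_params('scene')
def pt(q,s):
    x,y,z,a,b=q;d=np.array([np.sin(b),np.sin(a),np.cos(a)]);return np.array([x,y,z])+s*d
def f(q):
    r=[]
    for s in obs:r+=list(np.array(proj('wrist',pt(q,s),P))-obs[s])
    for s in so:r+=list((np.array(proj('scene',pt(q,s),PS))-so[s])*.7)
    return r
q=least_squares(f,[640,145,75,.9,0]).x;print(q.round(2),np.round(f(q),1))
for s in(0,35,41,86):print(s,pt(q,s).round(1))
E
```

```text
t 17.35 tcp [639.1 118.5 250.3] x [-0.001  1.     0.   ] z [-0.002  0.    -1.   ] F [-0.4 -0.6  0.2] w -0.001 ff 0.0
[ 6.4246e+02  1.3607e+02  7.6710e+01  8.7000e-01 -2.0000e-02] [-0.1  0.1  0.1 -0.2  0.2  0.4 -0.4 -0.5]
0 [642.5 136.1  76.7]
35 [641.6 162.8  99.3]
41 [641.5 167.4 103.1]
86 [640.4 201.8 132.2]
```

Call:
{"fn": "arm_command", "kwargs": {
  "rows": [
    [0, 0, 0, 0, 0, 0, -10],
    [0, 0, 0, 0, 0, 0, -10],
    [0, 0, 0, 0, 0, 0, -10],
    [0, 0, 0, 0, 0, 0, -10],
    [0, 0, 0, 0, 0, 0, -10],
    [0, 0, 0, 0, 0, 0, -10],
    [0, 0, 0, 0, 0, 0, -10],
    [0, 0, 0, 0, 0, 0, -10]
  ],
  "force": 20
}}

```text
t: 18.35
tcp_pos: [639.4, 118.4, 250.9]
tool_rot: [-0.0, 0.084, 0.996, 0.0]
force: [0.1, -0.0, 0.7]
width: 1.003
finger_force: 0.0
```

Call:
{"fn": "arm_command", "kwargs": {
  "rows": [
    [0, 0, 0, 0, 0, 0, -9],
    [0, 0, 0.03, 0, 0, 0, 0],
    [0, 0, 0.037, 0.03, 0, 0, 0],
    [0, 0, 0, 0.04, 0, 0, 0],
    [0, 0, 0, 0, 0, 0, 0],
    [0, 0, 0, 0, 0, 0, 0]
  ]
}}

```text
t: 19.1
tcp_pos: [641.1, 185.0, 182.9]
tool_rot: [0.001, 0.009, 1.0, 0.0]
force: [0.6, -1.5, -0.2]
width: 1.001
finger_force: 0.0
```

```bash
python3 - <<'E'
from h import *
s=st();print(mv([640.7,186,110],s)); snap('wrist','w5.png')
E
```

```text
t 19.1 tcp [641.1 185.  182.9] x [-1.     0.017 -0.001] z [ 0.001  0.    -1.   ] F [ 0.6 -1.5 -0.2] w 1.001 ff 0.0
[0.0005 0.001  0.0729]
```

Call:
{"fn": "arm_command", "kwargs": {
  "rows": [
    [0, 0, 0, 0.04, 0, 0, 0],
    [0, 0, 0.001, 0.033, 0, 0, 0],
    [0, 0, 0, 0, 0, 0, 0],
    [0.3, 0, 0, 0, 0, 0, 0],
    [0.3, 0, 0, 0, 0, 0, 0],
    [0.3, 0, 0, 0, 0, 0, 0]
  ]
}}

```text
t: 19.9
tcp_pos: [641.6, 186.2, 109.8]
tool_rot: [0.001, 0.008, 1.0, 0.0]
force: [-0.1, 0.0, -0.2]
width: 0.704
finger_force: 0.0
```

Call:
{"fn": "arm_command", "kwargs": {
  "rows": [
    [0.4, 0, 0, 0, 0, 0, 0],
    [0.45, 0, 0, -0.002, 0, 0, 0],
    [0.5, 0, 0, 0, 0, 0, 0],
    [0.5, 0, 0, 0, 0, 0, 0],
    [0.5, 0, 0, 0, 0, 0, 0]
  ]
}}

```text
t: 20.52
tcp_pos: [640.7, 186.2, 110.3]
tool_rot: [-0.0, 0.008, 1.0, 0.0]
force: [0.0, -0.1, 0.4]
width: 0.501
finger_force: 0.0
```

```bash
python3 - <<'E'
from h import *
import h
s=st();snap('wrist','w6.png');print(s['torque'])
for d in nets.outline_of('pin','wrist'): print(d['confidence'],d['rect'])
E
```

```text
t 20.52 tcp [640.7 186.2 110.3] x [-1.     0.017  0.   ] z [-0.  0. -1.] F [ 0.  -0.1  0.4] w 0.501 ff 0.0
[-0.02706497  0.01152894 -0.02605058]
0.62 [199.1, 195.6, 93.0, 45.6]
0.49 [102.7, 1.0, 331.1, 124.7]
```

Call:
{"fn": "arm_command", "kwargs": {
  "rows": [
    [0.55, 0, 0, 0, 0, 0, 0],
    [0.6, 0, 0, 0, 0, 0, 0],
    [0.65, 0, 0, -0.001, 0, 0, 0],
    [0.65, 0, 0, -0.001, 0, 0, 0],
    [0.65, 0, 0, 0, 0, 0, 0]
  ]
}}

```text
t: 21.25
tcp_pos: [640.9, 186.2, 112.6]
tool_rot: [0.0, 0.008, 1.0, 0.0]
force: [-0.3, -0.2, 0.2]
width: 0.351
finger_force: 0.0
```

Call:
{"fn": "arm_command", "kwargs": {
  "rows": [
    [0.7, 0, 0, -0.001, 0, 0, 0],
    [0.75, 0, 0, -0.001, 0, 0, 0],
    [1, 0, 0, 0, 0, 0, 0],
    [1, 0, 0, 0, 0, 0, 0],
    [1, 0, 0, 0, 0, 0, 0],
    [1, 0, 0, 0, 0, 0, 0]
  ]
}}

```text
t: 22.0
tcp_pos: [640.8, 186.2, 114.3]
tool_rot: [-0.0, 0.008, 1.0, 0.0]
force: [-0.2, 0.2, -0.3]
width: 0.001
finger_force: 0.0
```

```bash
python3 - <<'E'
from h import *
import h
s=st();im=snap('wrist')
a=cv2.resize(im[90:290,170:340,::-1],None,fx=2.3,fy=2.7,interpolation=cv2.INTER_CUBIC)
cs=snap('scene');u,v=map(int,proj('scene',[640,180,110]))
b=cv2.resize(cs[v-45:v+30,u-28:u+28,::-1],(400,540),interpolation=cv2.INTER_CUBIC)
cv2.imwrite('pics/both3.png',np.hstack([a,b]))
E
```

```text
t 22.0 tcp [640.8 186.2 114.3] x [-1.     0.017  0.   ] z [-0.  0. -1.] F [-0.2  0.2 -0.3] w 0.001 ff 0.0
```

View pics/both3.png

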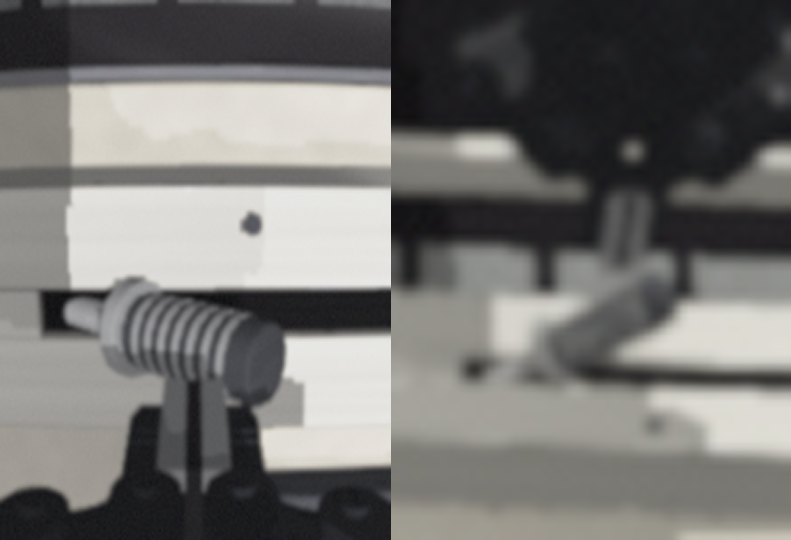

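The fingers shut without touching the pin, which still leans the same way. I'll check where the fingertips really are by triangulating from both views.

```bash
python3 - <<'E'
from h import *
s=st();P=viewer.camera_params('wrist');t=np.array(s['tcp_pos']);print(P['origin'].round(1))
ts=(305,215)
print('tcp wrist display',((np.array(proj('wrist',t,P))-[170,90])*[2.3,2.7]).round(0))
q=np.array(proj('scene',t));print('tcp scene display',((q-[305-28,215-45])*[400/56,7.2]+[391,0]).round(0))
W=lambda x,y:(170+x/2.3,90+y/2.7)
S=lambda x,y:(277+(x-391)*.14,170+y/7.2)
def tri(w,sc):
    A=[];b=[];
    for n,p in(('wrist',W(*w)),('scene',S(*sc))):
        o,d=ray(n,*p);d=d/np.linalg.norm(d);M=np.eye(3)-np.outer(d,d);A.append(M);b.append(M@o)
    x=np.linalg.lstsq(np.vstack(A),np.hstack(b),rcond=None)[0];return x.round(1)
print('fingertip',tri((195,382),(625,268)))
print('pin top centre',tri((255,360),(652,292)),'collar c',tri((128,330),(548,362)))
print('slot at z90',atz('wrist',*W(350,312),90,P).round(1))
E
```

```text
t 22.1 tcp [640.8 186.2 114.4] x [-1.     0.017 -0.   ] z [ 0.  0. -1.] F [-0.9  0.6 -0.4] w -0.004 ff 0.0
[568.7 186.8 293.4]
tcp wrist display [195. 348.]
tcp scene display [610. 325.]
fingertip [637.9 187.5 140.8]
pin top centre [637.9 200.8 129. ] collar c [642.7 165.6  96. ]
slot at z90 [641.1 235.9  90. ]
```

Call:
{"fn": "arm_command", "kwargs": {
  "rows": [
    [1, 0, 0, -0.03, 0, 0, 0],
    [1, 0.01, 0.03, 0, 0, 0, 0],
    [1, 0.011, 0.03, 0, 0, 0, 0],
    [1, 0, 0, 0.03, 0, 0, 0],
    [1, 0, 0, 0.02, 0, 0, 0],
    [1, 0, 0, 0, 0, 0, 0]
  ]
}}

```text
t: 22.85
tcp_pos: [619.4, 245.9, 92.1]
tool_rot: [-0.002, 0.009, 1.0, -0.0]
force: [0.3, 0.4, 0.1]
width: 0.001
finger_force: 0.0
```

Call:
{"fn": "arm_command", "kwargs": {
  "rows": [
    [1, 0, 0, 0.003, 0, 0, 0],
    [1, 0, 0, 0, 0, 0, 0],
    [1, 0, 0, 0, 0, 0, 0]
  ]
}}

```text
t: 23.22
tcp_pos: [621.3, 246.5, 92.2]
tool_rot: [0.001, 0.009, 1.0, 0.0]
force: [-0.5, -0.1, 0.1]
width: 0.004
finger_force: 0.0
```

Call:
{"fn": "arm_command", "kwargs": {
  "rows": [
    [1, 0, 0, 0.003, 0, 0, 0],
    [1, 0, 0, 0, 0, 0, 0],
    [1, 0, 0, 0, 0, 0, 0]
  ]
}}

```text
t: 23.6
tcp_pos: [620.7, 246.6, 88.3]
tool_rot: [-0.0, 0.008, 1.0, 0.0]
force: [-0.1, 0.2, -0.9]
width: 0.002
finger_force: 0.0
```

Call:
{"fn": "arm_command", "kwargs": {
  "rows": [
    [1, 0, 0, 0.004, 0, 0, 0],
    [1, 0, 0, 0, 0, 0, 0],
    [1, 0, 0, 0, 0, 0, 0]
  ]
}}

```text
t: 23.98
tcp_pos: [620.7, 246.6, 84.3]
tool_rot: [-0.0, 0.008, 1.0, 0.0]
force: [-0.5, -0.1, -0.2]
width: -0.003
finger_force: 0.0
```

Call:
{"fn": "arm_command", "kwargs": {
  "rows": [
    [1, 0, 0, 0.004, 0, 0, 0],
    [1, 0, 0, 0, 0, 0, 0],
    [1, 0, 0, 0, 0, 0, 0]
  ]
}}

```text
t: 24.35
tcp_pos: [620.8, 246.5, 80.3]
tool_rot: [-0.0, 0.008, 1.0, 0.0]
force: [0.2, -1.1, -0.1]
width: -0.001
finger_force: 0.0
```

Call:
{"fn": "arm_command", "kwargs": {
  "rows": [
    [1, 0, 0, 0.004, 0, 0, 0],
    [1, 0, 0, 0, 0, 0, 0],
    [1, 0, 0, 0, 0, 0, 0]
  ]
}}

```text
t: 24.72
tcp_pos: [620.8, 246.5, 76.3]
tool_rot: [-0.0, 0.008, 1.0, 0.0]
force: [-0.4, 0.4, 0.4]
width: 0.002
finger_force: 0.0
```

Call:
{"fn": "arm_command", "kwargs": {
  "rows": [
    [1, 0, 0, 0.003, 0, 0, 0],
    [1, 0, 0, 0, 0, 0, 0],
    [1, 0, 0, 0, 0, 0, 0]
  ]
}}

```text
t: 25.1
tcp_pos: [620.8, 246.6, 73.4]
tool_rot: [-0.0, 0.008, 1.0, 0.0]
force: [-0.7, -0.1, -0.7]
width: -0.001
finger_force: 0.0
```

Call:
{"fn": "arm_command", "kwargs": {
  "rows": [
    [1, 0, 0, 0.002, 0, 0, 0],
    [1, 0, 0, 0, 0, 0, 0],
    [1, 0, 0, 0, 0, 0, 0]
  ]
}}

```text
t: 25.48
tcp_pos: [620.8, 246.5, 71.4]
tool_rot: [0.0, 0.008, 1.0, 0.0]
force: [-0.3, -0.3, 0.1]
width: -0.0
finger_force: 0.0
```

Call:
{"fn": "arm_command", "kwargs": {
  "rows": [
    [1, 0, 0, 0.002, 0, 0, 0],
    [1, 0, 0, 0, 0, 0, 0],
    [1, 0, 0, 0, 0, 0, 0]
  ]
}}

```text
t: 25.85
tcp_pos: [620.8, 246.5, 69.4]
tool_rot: [-0.0, 0.008, 1.0, 0.0]
force: [-0.8, 0.7, 0.3]
width: 0.0
finger_force: 0.0
```

Call:
{"fn": "arm_command", "kwargs": {
  "rows": [
    [1, 0, 0, 0.002, 0, 0, 0],
    [1, 0, 0, 0, 0, 0, 0],
    [1, 0, 0, 0, 0, 0, 0]
  ]
}}

```text
t: 26.22
tcp_pos: [620.8, 246.5, 67.4]
tool_rot: [-0.0, 0.008, 1.0, 0.0]
force: [-0.1, -0.3, -0.6]
width: -0.002
finger_force: 0.0
```

Call:
{"fn": "arm_command", "kwargs": {
  "rows": [
    [1, 0, 0, 0.002, 0, 0, 0],
    [1, 0, 0, 0, 0, 0, 0],
    [1, 0, 0, 0, 0, 0, 0]
  ]
}}

```text
t: 26.6
tcp_pos: [620.8, 246.6, 65.4]
tool_rot: [0.0, 0.008, 1.0, 0.0]
force: [-0.3, 0.5, -0.4]
width: 0.004
finger_force: 0.0
```

Call:
{"fn": "arm_command", "kwargs": {
  "rows": [
    [1, 0, 0, 0.002, 0, 0, 0],
    [1, 0, 0, 0, 0, 0, 0],
    [1, 0, 0, 0, 0, 0, 0]
  ]
}}

```text
t: 26.98
tcp_pos: [620.8, 246.6, 63.4]
tool_rot: [-0.0, 0.008, 1.0, 0.0]
force: [0.2, 0.2, 0.3]
width: 0.002
finger_force: 0.0
```

```bash
python3 - <<'E'
from h import *
s=st();print(s['joint_positions']);im=snap('wrist');cs=snap('scene')
q=np.array(proj('scene',s['tcp_pos']));u,v=map(int,q);print(u,v)
a=cv2.resize(im[90:330,150:360,::-1],(390,500),interpolation=cv2.INTER_CUBIC)
b=cv2.resize(cs[v-50:v+30,u-32:u+32,::-1],(400,500),interpolation=cv2.INTER_CUBIC)
cv2.imwrite('pics/both4.png',np.hstack([a,b]))
E
```

```text
t 26.98 tcp [620.8 246.6  63.4] x [-1.     0.017  0.   ] z [-0.  0. -1.] F [0.2 0.2 0.3] w 0.002 ff 0.0
[1.82813972e-01 3.25494407e-01 1.09693931e-01 1.35498262e+00
 9.10526872e-05 1.99755107e-01]
328 223
```

Call:
{"fn": "arm_command", "kwargs": {
  "rows": [
    [1, 0, 0, 0.002, 0, 0, 0],
    [1, 0, 0, 0, 0, 0, 0],
    [1, 0, 0, 0, 0, 0, 0]
  ]
}}

```text
t: 27.45
tcp_pos: [620.8, 246.5, 61.3]
tool_rot: [-0.0, 0.008, 1.0, 0.0]
force: [0.4, -0.3, 0.8]
width: 0.0
finger_force: 0.0
```

Call:
{"fn": "arm_command", "kwargs": {
  "rows": [
    [1, 0, 0, 0.002, 0, 0, 0],
    [1, 0, 0, 0, 0, 0, 0],
    [1, 0, 0, 0, 0, 0, 0]
  ]
}}

```text
t: 27.82
tcp_pos: [620.8, 246.5, 59.3]
tool_rot: [-0.0, 0.008, 1.0, 0.0]
force: [0.2, -0.1, 0.3]
width: 0.003
finger_force: 0.0
```

Call:
{"fn": "arm_command", "kwargs": {
  "rows": [
    [1, 0, 0, 0.002, 0, 0, 0],
    [1, 0, 0, 0, 0, 0, 0],
    [1, 0, 0, 0, 0, 0, 0]
  ]
}}

```text
t: 28.2
tcp_pos: [620.8, 246.6, 57.4]
tool_rot: [0.0, 0.008, 1.0, 0.0]
force: [0.3, -1.2, 0.5]
width: 0.003
finger_force: 0.0
```

```bash
python3 - <<'E'
from h import *
s=st();im=snap('wrist');cs=snap('scene')
q=np.array(proj('scene',s['tcp_pos']));u,v=map(int,q);print(u,v)
a=cv2.resize(im[60:384,120:390,::-1],(400,480),interpolation=cv2.INTER_CUBIC)
b=cv2.resize(cs[v-60:v+36,u-40:u+40,::-1],(400,480),interpolation=cv2.INTER_CUBIC)
cv2.imwrite('pics/both5.png',np.hstack([a,b]))
print((np.array(proj('wrist',s['tcp_pos']))-[120,60])*[400/270,480/324])
for d in nets.outline_of('pin','wrist')[:2]: print(d['confidence'],d['rect'])
E
```

```text
t 28.2 tcp [620.8 246.6  57.4] x [-1.     0.017 -0.   ] z [ 0.  0. -1.] F [ 0.3 -1.2  0.5] w 0.003 ff 0.0
327 224
[199.86089038 235.3589047 ]
0.58 [97.2, 255.0, 76.7, 68.1]
0.23 [16.6, 0.0, 391.7, 160.2]
```

View pics/both5.png

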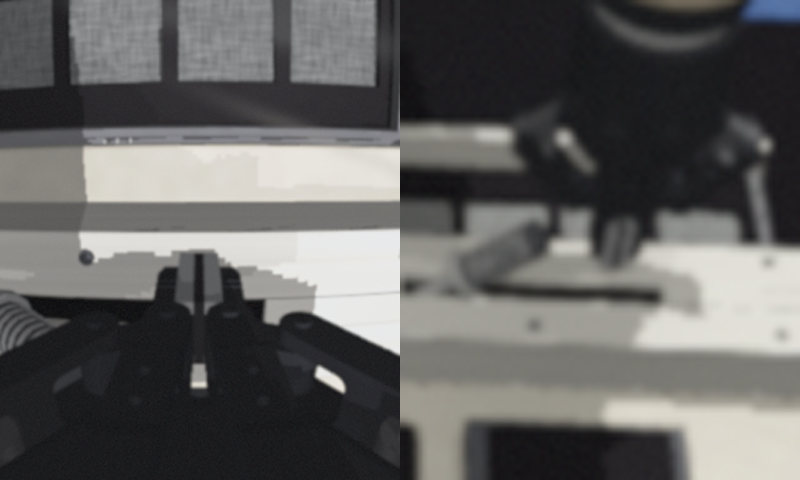

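The fingertips still hover just above the cover, at (200,255) in the wrist view and (615,262) in the scene view, although the reported TCP is 33 mm below the cover's top. So the real tips sit well above the reported TCP. I'll keep going to contact to measure the offset.

Call:
{"fn": "arm_command", "kwargs": {
  "rows": [
    [1, 0, 0, 0.002, 0, 0, 0],
    [1, 0, 0, 0, 0, 0, 0],
    [1, 0, 0, 0, 0, 0, 0]
  ]
}}

```text
t: 28.72
tcp_pos: [620.8, 246.5, 55.3]
tool_rot: [-0.0, 0.009, 1.0, 0.0]
force: [0.3, 0.6, -0.0]
width: 0.003
finger_force: 0.0
```

Call:
{"fn": "arm_command", "kwargs": {
  "rows": [
    [1, 0, 0, 0.002, 0, 0, 0],
    [1, 0, 0, 0, 0, 0, 0],
    [1, 0, 0, 0, 0, 0, 0]
  ]
}}

```text
t: 29.1
tcp_pos: [620.8, 246.5, 53.3]
tool_rot: [-0.0, 0.008, 1.0, 0.0]
force: [-0.1, 0.5, -0.9]
width: 0.003
finger_force: 0.0
```

```bash
python3 - <<'E'
from h import *
s=st();P=viewer.camera_params('wrist')
W=lambda x,y:(120+x*270/400,60+y*324/480)
S=lambda x,y:(327-40+(x-400)/5,224-60+y/5)
A=[];b=[]
for n,p in(('wrist',W(200,253)),('scene',S(614,262))):
    o,d=ray(n,*p);d=d/np.linalg.norm(d);M=np.eye(3)-np.outer(d,d);A.append(M);b.append(M@o)
print('tip',np.linalg.lstsq(np.vstack(A),np.hstack(b),rcond=None)[0].round(1))
E
```

```text
t 29.1 tcp [620.8 246.5  53.3] x [-1.     0.017  0.   ] z [-0.  0. -1.] F [-0.1  0.5 -0.9] w 0.003 ff 0.0
tip [615.4 247.7  84.5]
```

Call:
{"fn": "arm_command", "kwargs": {
  "rows": [
    [1, 0, 0, 0.002, 0, 0, 0],
    [1, 0, 0, 0, 0, 0, 0],
    [1, 0, 0, 0, 0, 0, 0]
  ]
}}

```text
t: 29.48
tcp_pos: [620.9, 246.6, 53.2]
tool_rot: [0.0, 0.008, 1.0, 0.0]
force: [-6.2, -1.3, 12.3]
width: -0.002
finger_force: 6.0
```

Call:
{"fn": "arm_command", "kwargs": {
  "rows": [
    [1, 0, 0, 0.002, 0, 0, 0],
    [1, 0, 0, 0, 0, 0, 0],
    [1, 0, 0, 0, 0, 0, 0]
  ]
}}

```text
t: 29.85
tcp_pos: [621.0, 246.6, 53.1]
tool_rot: [0.001, 0.008, 1.0, -0.0]
force: [-12.6, -2.7, 24.1]
width: 0.002
finger_force: 12.3
```

Call:
{"fn": "arm_command", "kwargs": {
  "rows": [
    [1, 0, 0, 0.002, 0, 0, 0],
    [1, 0, 0, 0, 0, 0, 0],
    [1, 0, 0, 0, 0, 0, 0]
  ]
}}

```text
t: 30.22
tcp_pos: [621.0, 246.6, 53.0]
tool_rot: [0.001, 0.008, 1.0, -0.0]
force: [-18.0, -5.8, 37.0]
width: -0.002
finger_force: 18.6
```

Both fingers carry equal load (18.6 N each), so the tips are on the cover at 90 mm with the TCP reading 53. The real tips are therefore about 37 mm above the reported TCP when shut, which explains the poor first grasp. I'll redo the uprighting grasp with that offset.

Call:
{"fn": "arm_command", "kwargs": {
  "rows": [
    [1, 0, 0, -0.03, 0, 0, 0],
    [0, 0, 0, -0.05, 0, 0, 0],
    [0, 0, 0, -0.005, 0, 0, 0],
    [0, -0.01, -0.03, 0, 0, 0, 0],
    [0, -0.0095, -0.03, 0, 0, 0, 0],
    [0, 0, 0, 0, 0, 0, 0],
    [0, 0, 0, 0, 0, 0, 0]
  ]
}}

```text
t: 31.1
tcp_pos: [639.0, 186.6, 131.9]
tool_rot: [-0.0, 0.009, 1.0, 0.0]
force: [0.2, 0.7, -0.1]
width: 1.004
finger_force: 0.0
```

```bash
python3 - <<'E'
from h import *
s=st();print(mv([640.7,186,70],s)); snap('wrist')
for d in nets.outline_of('pin','wrist')[:2]: 
    yy,xx=np.nonzero(d['mask']);print(d['confidence'],d['rect'],xx.mean(),yy.mean())
def pt(s): return np.array([642.5-.024*s,136.1+.764*s,76.7+.645*s])
for q in(35,41,63,86):print(q,np.round(proj('wrist',pt(q)),1))
E
```

```text
t 31.1 tcp [639.  186.6 131.9] x [-1.     0.017  0.001] z [-0.001  0.    -1.   ] F [ 0.2  0.7 -0.1] w 1.004 ff 0.0
[-0.0018 -0.0006  0.0619]
0.67 [204.9, 188.3, 83.7, 43.4] 250.32482394366198 209.74163732394365
35 [222.9 206.5]
41 [228.5 208. ]
63 [250.8 213.9]
86 [277.6 220.8]
```

Call:
{"fn": "arm_command", "kwargs": {
  "rows": [
    [0, -0.001, 0, 0.03, 0, 0, 0],
    [0, -0.001, 0, 0.022, 0, 0, 0],
    [0, 0, 0, 0.01, 0, 0, 0],
    [0, 0, 0, 0, 0, 0, 0],
    [0, 0, 0, 0, 0, 0, 0]
  ]
}}

```text
t: 31.82
tcp_pos: [641.9, 186.5, 71.7]
tool_rot: [0.001, 0.008, 1.0, 0.0]
force: [-0.2, -0.2, -0.5]
width: 0.999
finger_force: 0.0
```

Call:
{"fn": "arm_command", "kwargs": {
  "rows": [
    [0.3, 0, 0, 0, 0, 0, 0],
    [0.4, 0, 0, 0, 0, 0, 0],
    [0.5, 0, 0, 0, 0, 0, 0],
    [0.5, 0, 0, 0, 0, 0, 0],
    [0.5, 0, 0, 0, 0, 0, 0]
  ]
}}

```text
t: 32.45
tcp_pos: [642.1, 188.0, 72.0]
tool_rot: [0.001, 0.008, 1.0, 0.002]
force: [-0.3, 7.2, 6.8]
width: 0.505
finger_force: 4.1
```

Call:
{"fn": "arm_command", "kwargs": {
  "rows": [
    [0.55, 0, 0, 0, 0, 0, 0],
    [0.6, 0, 0, -0.001, 0, 0, 0],
    [0.65, 0, 0, -0.001, 0, 0, 0],
    [0.65, 0, 0, 0, 0, 0, 0],
    [0.65, 0, 0, 0, 0, 0, 0]
  ]
}}

```text
t: 33.08
tcp_pos: [643.2, 187.2, 75.8]
tool_rot: [0.003, 0.008, 1.0, 0.001]
force: [-1.7, 3.5, 14.7]
width: 0.394
finger_force: 18.4
```

Call:
{"fn": "arm_command", "kwargs": {
  "rows": [
    [0.65, 0, 0, -0.003, 0, 0, 0],
    [0.65, 0, 0, -0.003, 0, 0, 0],
    [0.7, 0, 0, 0, 0, 0, 0],
    [0.75, 0, 0, 0, 0, 0, 0],
    [0.75, 0, 0, 0, 0, 0, 0]
  ]
}}

```text
t: 33.7
tcp_pos: [642.4, 186.0, 80.3]
tool_rot: [0.001, 0.009, 1.0, -0.0]
force: [-0.3, -0.4, 8.9]
width: 0.348
finger_force: 19.3
```

```bash
python3 - <<'E'
from h import *
s=st();snap('wrist','w7.png')
for d in nets.outline_of('pin','wrist')[:2]: 
    yy,xx=np.nonzero(d['mask']);print(d['confidence'],d['rect'],xx.mean(),yy.mean())
snap('scene')
for d in nets.outline_of('pin','scene')[:2]: 
    yy,xx=np.nonzero(d['mask']);print(d['confidence'],d['rect'],xx.mean(),yy.mean())
E
```

```text
t 33.7 tcp [642.4 186.   80.3] x [-1.     0.017 -0.003] z [ 0.003 -0.    -1.   ] F [-0.3 -0.4  8.9] w 0.348 ff 19.266085624694824
0.79 [197.9, 207.5, 85.9, 67.3] 244.27263875365142 239.62836741317753
0.44 [295.6, 208.0, 16.9, 15.0] 303.12025316455697 215.5
```

Call:
{"fn": "arm_command", "kwargs": {
  "rows": [
    [0.8, 0, 0, -0.003, 0, 0, 0],
    [0.9, 0, 0, -0.003, 0, 0, 0],
    [1, 0, 0, 0, 0, 0, 0],
    [1, 0, 0, 0, 0, 0, 0],
    [1, 0, 0, 0, 0, 0, 0]
  ],
  "force": 30
}}

```text
t: 34.52
tcp_pos: [642.0, 186.1, 85.5]
tool_rot: [0.001, 0.009, 1.0, -0.0]
force: [-0.6, -1.1, 7.1]
width: 0.308
finger_force: 28.8
```

```bash
python3 - <<'E'
from h import *
s=st();snap('wrist','w8.png')
for d in nets.outline_of('pin','wrist')[:2]: 
    yy,xx=np.nonzero(d['mask']);print(d['confidence'],d['rect'],xx.mean(),yy.mean())
for k in(-85,-50,-20,0,35,41,86):
    print(k,np.round(proj('wrist',np.array(s['tcp_pos'])+[0,0,-19+k]),1))
E
```

```text
t 34.52 tcp [642.  186.1  85.5] x [-1.     0.017 -0.002] z [ 0.002 -0.    -1.   ] F [-0.6 -1.1  7.1] w 0.308 ff 28.849217891693115
0.59 [203.6, 207.7, 75.9, 63.4] 243.91375623663578 238.3695652173913
-85 [254.6 179.1]
-50 [254.7 189.1]
-20 [254.8 200. ]
0 [254.8 208.8]
35 [255.  228.9]
41 [255.  233.1]
86 [255.3 275.3]
```

Call:
{"fn": "arm_command", "kwargs": {
  "rows": [
    [1, 0, 0, -0.001, 0, 0, 0],
    [1, 0, 0, -0.001, 0, 0, 0],
    [1, 0, 0, -0.001, 0, 0, 0],
    [1, 0, 0, 0, 0, 0, 0],
    [1, 0, 0, 0, 0, 0, 0]
  ],
  "force": 60
}}

```text
t: 35.25
tcp_pos: [642.8, 184.6, 89.8]
tool_rot: [0.002, 0.009, 1.0, -0.001]
force: [-2.4, -8.4, 14.8]
width: 0.256
finger_force: 62.7
```

```bash
cat >> h.py <<'E'
def pinmask(show=True):
    im=snap('wrist');o=[]
    for d in nets.outline_of('pin','wrist')[:1]:
        m=d['mask'];yy,xx=np.nonzero(m)
        print('conf',round(d['confidence'],2),[(r,int(np.nonzero(m[r])[0].min()),int(np.nonzero(m[r])[0].max())) for r in range(yy.min(),yy.max()+1,5) if m[r].any()])
    return im
E
python3 - <<'E'
from h import *
s=st();pinmask()
E
```

```text
t 35.25 tcp [642.8 184.6  89.8] x [-1.     0.018 -0.004] z [ 0.004 -0.003 -1.   ] F [-2.4 -8.4 14.8] w 0.256 ff 62.71112143993378
conf 0.93 [(203, 222, 228), (208, 214, 238), (213, 209, 242), (218, 206, 246), (223, 205, 254), (228, 205, 262), (233, 207, 269), (238, 211, 275), (243, 235, 275), (248, 235, 275), (253, 234, 275), (258, 238, 275), (263, 244, 274), (268, 250, 268)]
```

Call:
{"fn": "arm_command", "kwargs": {
  "rows": [
    [0.68, 0, 0, 0, 0, 0, 0],
    [0.66, 0, 0, 0.004, 0, 0, 0],
    [0.66, 0, 0, 0.007, 0, 0, 0],
    [0.66, 0, 0, 0.003, 0, 0, 0],
    [0.66, 0, 0, 0, 0, 0, 0],
    [0.66, 0, 0, 0, 0, 0, 0]
  ],
  "force": 40
}}

```text
t: 36.1
tcp_pos: [645.2, 190.6, 80.4]
tool_rot: [0.005, 0.007, 1.0, 0.004]
force: [-2.3, 15.0, 34.4]
width: 0.342
finger_force: 26.2
```

```bash
python3 - <<'E'
from h import *
s=st();pinmask()
E
```

```text
t 36.1 tcp [645.2 190.6  80.4] x [-1.     0.014 -0.011] z [ 0.011  0.007 -1.   ] F [-2.3 15.  34.4] w 0.342 ff 26.22934877872467
conf 0.69 [(205, 219, 225), (210, 210, 235), (215, 204, 240), (220, 203, 247), (225, 201, 256), (230, 202, 265), (235, 203, 274), (240, 227, 283), (245, 227, 284), (250, 228, 284), (255, 233, 284), (260, 239, 283), (265, 247, 283), (270, 255, 279), (275, 264, 270)]
```

Call:
{"fn": "arm_command", "kwargs": {
  "rows": [
    [0.5, 0, 0, -0.004, 0, 0, 0],
    [0.3, 0, 0, 0, 0, 0, 0],
    [0, 0, 0, 0, 0, 0, 0],
    [0, 0, 0, 0, 0, 0, 0],
    [0, 0, 0, -0.03, 0, 0, 0],
    [0, 0, 0, -0.05, 0, 0, 0],
    [0, 0, 0, -0.04, 0, 0, 0],
    [0, 0, 0, 0, 0, 0, 0]
  ]
}}

```text
t: 37.2
tcp_pos: [643.1, 186.2, 201.3]
tool_rot: [0.003, 0.009, 1.0, 0.0]
force: [0.3, 0.8, 0.0]
width: 1.001
finger_force: 0.0
```

```bash
python3 - <<'E'
from h import *
import h
s=st();pinmask();P=h.LP
def pt(s): return np.array([642.5-.024*s,136.1+.764*s,76.7+.645*s])
for q in(0,35,41,63,86):print(q,np.round(proj('wrist',pt(q),P),1))
E
```

```text
t 37.2 tcp [643.1 186.2 201.3] x [-1.     0.017 -0.006] z [ 0.006  0.001 -1.   ] F [0.3 0.8 0. ] w 1.001 ff 0.0
conf 0.93 [(165, 248, 251), (170, 247, 298), (175, 212, 299), (180, 212, 299), (185, 247, 298), (190, 249, 250)]
0 [207.  174.1]
35 [230.5 178.2]
41 [235.  178.9]
63 [252.3 182. ]
86 [272.5 185.5]
```

The pin now spans its full length in the mask: tip at column 212, collar near 249, top at 299. So it lies flat on the cover along the slot. I'll work out its position, then pick it up with a tilted tool and turn it upright.

```bash
python3 - <<'E'
from h import *
import h
st();im=snap('wrist');P=h.LP;m=nets.outline_of('pin','wrist')[0]['mask']
yy,xx=np.nonzero(m)
for c in list(range(xx.min(),xx.max()+1,4)):
    r=np.nonzero(m[:,c])[0]; 
    if len(r):
        p=atz('wrist',c,(r.min()+r.max())/2,101,P);print(c,r.min(),r.max(),p[:2].round(1),end=' | ')
print()
print('ends',atz('wrist',xx.min()-.5,178,101,P).round(1),atz('wrist',xx.max()+.5,178,101,P).round(1))
g=cv2.cvtColor(im,cv2.COLOR_RGB2GRAY)
print('slot rows',[ (c,g[150:205:3,c].tolist()) for c in(205,320)])
snap('scene')
for d in nets.outline_of('pin','scene')[:2]:
    print(d['confidence'],d['rect'])
for y in(140,175,180,226):print(y,np.round(proj('scene',[641,y,101]),1),np.round(proj('wrist',[641,y,101],P),1))
E
```

```text
t 37.3 tcp [641.4 186.1 197. ] x [-1.     0.017 -0.   ] z [ 0.  0. -1.] F [-0.7  0.2 -0.3] w 0.999 ff 0.0
211 178 185 [640.8 144.1] | 215 177 185 [640.4 148. ] | 219 177 185 [640.4 151.9] | 223 177 185 [640.5 155.8] | 227 177 185 [640.6 159.7] | 231 177 185 [640.7 163.5] | 235 177 185 [640.7 167.3] | 239 176 185 [640.3 171.2] | 243 176 185 [640.4 175. ] | 247 168 192 [639.9 178.9] | 251 168 193 [640.5 182.7] | 255 170 190 [640.1 186.5] | 259 170 190 [640.1 190.3] | 263 170 190 [640.2 194.1] | 267 170 190 [640.2 198. ] | 271 170 190 [640.3 201.8] | 275 169 190 [639.9 205.6] | 279 169 190 [639.9 209.5] | 283 170 190 [640.5 213.3] | 287 169 189 [639.5 217.2] | 291 169 189 [639.6 221. ] | 295 170 189 [640.1 224.9] | 299 171 187 [639.7 228.8] | 
ends [637.3 143.8 101. ] [638.7 230.2 101. ]
slot rows [(205, [175, 173, 152, 170, 216, 225, 224, 137, 83, 90, 99, 134, 224, 227, 226, 227, 223, 225, 165]), (320, [230, 231, 231, 232, 233, 232, 233, 132, 33, 36, 35, 114, 232, 233, 233, 231, 233, 232, 232])]
0.8 [290.3, 217.6, 33.8, 9.1]
0.49 [255.8, 188.8, 104.9, 26.0]
140 [289.1 218.2] [206.8 181.8]
175 [302.8 218.6] [243.  181.1]
180 [304.7 218.6] [248.2 181.1]
226 [322.7 219.2] [296.1 180.4]
```

Call:
{"fn": "arm_command", "kwargs": {
  "rows": [
    [0, 0, 0, 0, 0, 0, -10],
    [0, 0, 0, 0, 0, 0, -10],
    [0, 0, 0, 0, 0, 0, -10],
    [0, 0, 0, 0, 0, 0, -10],
    [0, 0, 0, 0, 0, 0, -10],
    [0, 0, 0, 0, 0, 0, -10],
    [0, 0, 0, 0, 0, 0, -10],
    [0, 0, 0, 0, 0, 0, -10]
  ]
}}

```text
t: 38.5
tcp_pos: [640.8, 186.2, 196.3]
tool_rot: [-0.001, -0.638, 0.77, 0.0]
force: [-0.5, -0.2, -0.4]
width: 1.0
finger_force: 0.0
```

Call:
{"fn": "arm_command", "kwargs": {
  "rows": [
    [0, 0, 0, 0, 0, 0, -10],
    [0, 0, 0, 0, 0, 10, 0],
    [0, 0, 0, 0, 0, 10, 0],
    [0, 0, 0, 0, 0, 10, 0],
    [0, 0, 0, 0, 0, 0, 0],
    [0, 0, 0, 0, 0, 0, 0]
  ]
}}

```text
t: 39.25
tcp_pos: [641.3, 186.2, 197.0]
tool_rot: [-0.184, -0.677, 0.689, -0.181]
force: [-0.0, -0.2, -0.5]
width: 0.998
finger_force: 0.0
```

```bash
python3 - <<'E'
from h import *
s=st();print(np.round(s['joint_positions'],2))
r=rot(s['tool_rot']);z=r.apply([0,0,1]);C=np.array([640.2,213,101]);print('y',r.apply([0,1,0]).round(3))
for k in(100,40.5):print(k,(C+z*k-0).round(1) if 0 else (C+z*40.5-z*(k-40.5)).round(1),mv(C+z*40.5-z*(k-40.5),s))
E
```

```text
t 39.25 tcp [641.3 186.2 197. ] x [-0.014 -0.867  0.499] z [-0.009 -0.499 -0.867] F [-0.  -0.2 -0.5] w 0.998 ff 0.0
[ 0.33  0.64  0.67  1.79 -0.49 -1.18]
y [-1.     0.017  0.001]
100 [640.4 222.5 117.5] [-0.0711  0.0015  0.0509]
40.5 [639.8 192.8  65.9] [-0.0711  0.0015  0.1104]
```

Call:
{"fn": "arm_command", "kwargs": {
  "rows": [
    [0, -0.036, 0.001, 0.025, 0, 0, 0],
    [0, -0.035, 0.0005, 0.026, 0, 0, 0],
    [0, 0, 0, 0.03, 0, 0, 0],
    [0, 0, 0, 0.02, 0, 0, 0],
    [0, 0, 0, 0, 0, 0, 0],
    [0, 0, 0, 0, 0, 0, 0]
  ]
}}

```text
t: 40.0
tcp_pos: [641.0, 196.9, 76.9]
tool_rot: [-0.183, -0.677, 0.69, -0.182]
force: [0.6, -0.5, 0.2]
width: 1.0
finger_force: 0.0
```

```bash
python3 - <<'E'
from h import *
s=st();print(np.round(s['joint_positions'],2))
r=rot(s['tool_rot']);z=r.apply([0,0,1]);C=np.array([640.2,213,101]);print(mv(C+z*40.5,s))
E
```

```text
t 40.0 tcp [641.  196.9  76.9] x [-0.017 -0.867  0.498] z [-0.007 -0.498 -0.867] F [ 0.6 -0.5  0.2] w 1.0 ff 0.0
[ 0.34  0.66  0.48  1.59 -0.49 -1.16]
[-0.0019  0.001   0.0115]
```

Call:
{"fn": "arm_command", "kwargs": {
  "rows": [
    [0, -0.002, 0.001, 0.0105, 0, 0, 0],
    [0.4, 0, 0, 0, 0, 0, 0],
    [0.6, 0, 0, 0, 0, 0, 0],
    [0.7, 0, 0, 0, 0, 0, 0],
    [0.7, 0, 0, 0, 0, 0, 0],
    [1, 0, 0, 0, 0, 0, 0],
    [1, 0, 0, 0, 0, 0, 0],
    [1, 0, 0, 0, 0, 0, 0]
  ],
  "force": 80
}}

```text
t: 41.0
tcp_pos: [639.4, 193.8, 64.8]
tool_rot: [-0.184, -0.677, 0.689, -0.182]
force: [3.0, 1.5, 2.1]
width: 0.196
finger_force: 78.3
```

Call:
{"fn": "arm_command", "kwargs": {
  "rows": [
    [0.6, 0, 0, 0, 0, 0, 0],
    [0.6, 0, 0, 0, 0, 0, 0],
    [0.6, 0, 0, 0.003, 0, 0, 0],
    [0.6, 0, 0, 0, 0, 0, 0],
    [1, 0, 0, 0, 0, 0, 0],
    [1, 0, 0, 0, 0, 0, 0],
    [1, 0, 0, 0, 0, 0, 0],
    [1, 0, 0, 0, 0, 0, 0]
  ]
}}

```text
t: 42.0
tcp_pos: [639.5, 192.2, 62.4]
tool_rot: [-0.184, -0.677, 0.689, -0.182]
force: [3.0, 0.4, 5.6]
width: 0.199
finger_force: 79.4
```

Call:
{"fn": "arm_command", "kwargs": {
  "rows": [
    [1, 0, 0, -0.01, 0, 0, 0],
    [1, 0, 0, -0.03, 0, 0, 0],
    [1, 0, 0, -0.04, 0, 0, 0],
    [1, 0, 0, -0.04, 0, 0, 0],
    [1, 0, 0, 0, 0, 0, 0],
    [1, 0, 0, 0, 0, 0, 0]
  ],
  "force": 100
}}

```text
t: 42.75
tcp_pos: [639.4, 252.1, 164.1]
tool_rot: [-0.185, -0.677, 0.689, -0.181]
force: [-0.1, -0.3, -2.5]
width: 0.186
finger_force: 98.7
```

```bash
python3 - <<'E'
from h import *
s=st();pinmask();t=np.array(s['tcp_pos']);r=rot(s['tool_rot']);z=r.apply([0,0,1])
C=t-z*43.4
for sg in(0,35,41,68,86):print(sg,np.round(proj('wrist',C+np.array([0.,1,0])*(sg-70)),1))
E
```

```text
t 42.75 tcp [639.4 252.1 164.1] x [-0.014 -0.866  0.5  ] z [-0.01  -0.5   -0.866] F [-0.1 -0.3 -2.5] w 0.186 ff 98.68598341941833
0 [253.  128.1]
35 [254.  187.8]
41 [254.2 198.8]
68 [255.1 250.2]
86 [255.7 285. ]
```

```bash
python3 - <<'E'
from h import *
s=st();im=snap('wrist');g=cv2.cvtColor(im,cv2.COLOR_RGB2GRAY)
print([ (r,g[r,232:278:3].tolist()) for r in range(110,300,8)])
for d in nets.outline_of('pin','wrist'): print(d['confidence'],d['rect'])
im=snap('scene')
for d in nets.outline_of('pin','scene')[:2]: print(d['confidence'],d['rect'])
t=np.array(s['tcp_pos']);z=rot(s['tool_rot']).apply([0,0,1]);C=t-z*43.4
for sg in(0,86):print(sg,np.round(proj('scene',C+np.array([0.,1,0])*(sg-70)),1))
E
```

```text
t 42.85 tcp [639.1 251.5 163.7] x [-0.014 -0.865  0.501] z [-0.011 -0.501 -0.866] F [-0.5  0.1 -1.6] w 0.189 ff 98.6855399608612
[(110, [233, 233, 233, 233, 227, 232, 233, 232, 232, 222, 233, 234, 233, 233, 234, 234]), (118, [233, 233, 234, 233, 204, 87, 89, 87, 86, 198, 233, 234, 233, 234, 233, 233]), (126, [234, 234, 234, 233, 199, 122, 175, 201, 208, 183, 219, 233, 232, 232, 233, 233]), (134, [233, 233, 234, 234, 195, 124, 177, 204, 206, 181, 217, 233, 233, 233, 233, 233]), (142, [233, 234, 233, 233, 192, 129, 182, 204, 206, 180, 217, 233, 233, 233, 234, 233]), (150, [233, 233, 233, 234, 189, 132, 183, 206, 206, 179, 216, 234, 233, 231, 226, 228]), (158, [234, 234, 233, 233, 183, 134, 186, 209, 205, 179, 215, 234, 234, 230, 226, 227]), (166, [182, 234, 233, 234, 180, 140, 190, 211, 204, 177, 198, 233, 234, 231, 226, 227]), (174, [230, 233, 233, 233, 179, 143, 192, 211, 206, 176, 195, 234, 234, 230, 226, 226]), (182, [231, 234, 229, 227, 177, 154, 179, 191, 189, 180, 188, 228, 225, 227, 227, 134]), (190, [128, 158, 177, 188, 200, 208, 213, 213, 214, 214, 210, 205, 193, 166, 159, 13
[... 493 characters left out ...]
6, [85, 29, 80, 107, 114, 125, 130, 137, 134, 130, 127, 122, 112, 44, 45, 99]), (254, [61, 24, 49, 68, 67, 66, 69, 70, 69, 74, 69, 67, 66, 27, 30, 89]), (262, [36, 24, 39, 56, 55, 57, 58, 58, 60, 57, 56, 52, 49, 25, 29, 65]), (270, [39, 25, 43, 65, 69, 75, 78, 84, 81, 78, 75, 67, 59, 27, 31, 79]), (278, [33, 26, 40, 55, 56, 58, 59, 58, 60, 57, 56, 56, 51, 23, 32, 31]), (286, [32, 29, 163, 181, 169, 180, 174, 173, 169, 149, 156, 153, 155, 84, 34, 28]), (294, [33, 46, 178, 180, 168, 181, 181, 181, 181, 160, 156, 154, 155, 119, 32, 28])]
0.76 [230.9, 125.1, 46.4, 161.4]
0.57 [216.8, 2.0, 35.3, 18.5]
0.46 [299.8, 83.8, 102.7, 236.1]
0.68 [319.0, 188.1, 29.0, 8.9]
0 [318.4 190.4]
86 [354.5 191.5]
```

Call:
{"fn": "arm_command", "kwargs": {
  "rows": [
    [1, 0, 0, 0, 0, -10, 0],
    [1, 0, 0, 0, 0, -10, 0],
    [1, 0, 0, 0, 0, -10, 0],
    [1, 0, 0, 0, 0, -10, 0],
    [1, 0, 0, 0, 0, -10, 0],
    [1, 0, 0, 0, 0, 0, 0]
  ]
}}

```text
t: 43.8
tcp_pos: [639.6, 248.9, 164.5]
tool_rot: [0.124, -0.689, 0.704, 0.122]
force: [-0.3, -0.0, -1.7]
width: 0.187
finger_force: 98.9
```

Call:
{"fn": "arm_command", "kwargs": {
  "rows": [
    [1, 0, 0, 0, 0, -10, 0],
    [1, 0, 0, 0, 0, -10, 0],
    [1, 0, 0, 0, 0, -10, 0],
    [1, 0, 0, 0, 0, -10, 0],
    [1, 0, 0, 0, 0, 0, 0],
    [1, 0, 0, 0, 0, 0, 0]
  ]
}}

```text
t: 44.55
tcp_pos: [640.0, 252.8, 166.2]
tool_rot: [0.355, -0.608, 0.618, 0.35]
force: [0.7, 0.1, 0.3]
width: 0.193
finger_force: 99.0
```

```bash
cat >> h.py <<'E'
def pinfit(L=43.4,off=70):
    s=monitor.get_state();t=np.array(s['tcp_pos']);r=rot(s['tool_rot']);z=r.apply([0,0,1]);x=r.apply([1,0,0])
    return s,t-z*L,x,z
E
python3 - <<'E'
from h import *
s=st();print(np.round(s['joint_positions'],2))
im=snap('wrist');g=cv2.cvtColor(im,cv2.COLOR_RGB2GRAY)
for d in nets.outline_of('pin','wrist')[:1]: print(d['confidence'],d['rect'])
print(g[100:300:4,254].tolist())
_,C,x,z=pinfit();print('C',C.round(1))
th=np.deg2rad(60);a=-z*np.cos(th)-x*np.sin(th)*1
for e in(-z*.5-x*.866,-z*.5+x*.866):print(e.round(2),[np.round(proj('wrist',C+e*(k-70)),1).tolist() for k in(0,35,86)])
E
```

```text
t 44.55 tcp [640.  252.8 166.2] x [-0.007 -0.503 -0.864] z [ 0.014  0.864 -0.503] F [0.7 0.1 0.3] w 0.193 ff 98.9994764328003
[-0.27  0.44  0.11  1.65  0.99 -2.05]
0.64 [230.2, 121.0, 45.6, 163.0]
[29, 32, 33, 44, 57, 80, 121, 119, 116, 116, 116, 117, 117, 117, 117, 117, 117, 118, 118, 118, 119, 117, 119, 121, 61, 56, 86, 118, 56, 123, 60, 86, 114, 56, 120, 67, 75, 119, 56, 120, 76, 74, 123, 57, 58, 57, 111, 159, 161, 160]
C [639.6 215.7 189.5]
[-0.  0.  1.] [[255.3, 128.0], [255.4, 187.1], [255.5, 283.4]]
[-0.01 -0.87 -0.5 ] [[255.0, 303.0], [255.2, 282.1], [255.7, 235.1]]
```

```bash
cat >> h.py <<'E'
def slotx(ys):
    import h
    im=snap('wrist');P=h.LP;g=cv2.cvtColor(im,cv2.COLOR_RGB2GRAY).astype(float)
    for y in ys:
        xs=np.arange(618,664,.5);pp=np.array([proj('wrist',[x,y,90],P) for x in xs])
        if pp.min()<1 or pp[:,0].max()>510 or pp[:,1].max()>382: print(y,'out');continue
        v=cv2.remap(g.astype(np.float32),pp[:,0].astype(np.float32).reshape(1,-1),pp[:,1].astype(np.float32).reshape(1,-1),cv2.INTER_LINEAR)[0]
        print(y,'row',round(pp[len(xs)//2,1]),v[::4].astype(int).tolist())
E
python3 - <<'E'
from h import *
slotx([150,165,180,195,225,240,255,265])
E
```

```text
150 row 5 [236, 236, 228, 158, 137, 136, 137, 133, 54, 40, 41, 46, 43, 45, 50, 138, 142, 142, 146, 160, 159, 182, 224]
165 row 28 [232, 232, 233, 233, 226, 217, 167, 150, 97, 82, 78, 75, 70, 66, 63, 151, 164, 162, 157, 158, 232, 235, 235]
180 row 48 [220, 220, 222, 222, 220, 219, 221, 220, 109, 76, 70, 64, 57, 53, 50, 141, 160, 159, 157, 157, 163, 234, 234]
195 row 66 [220, 220, 222, 221, 221, 219, 220, 219, 138, 96, 95, 95, 94, 94, 95, 142, 164, 165, 162, 164, 163, 165, 163]
225 row 94 [230, 232, 233, 232, 233, 232, 233, 234, 174, 32, 29, 32, 32, 30, 29, 157, 235, 235, 233, 232, 232, 231, 233]
240 row 105 [230, 232, 233, 232, 233, 232, 232, 235, 186, 29, 23, 23, 36, 25, 27, 140, 234, 234, 233, 232, 232, 230, 233]
255 row 115 [230, 232, 233, 232, 234, 233, 232, 234, 203, 50, 44, 49, 58, 54, 56, 136, 233, 235, 234, 233, 232, 230, 232]
265 row 122 [230, 232, 234, 232, 232, 232, 232, 234, 216, 145, 138, 135, 134, 133, 137, 161, 231, 235, 234, 234, 233, 231, 233]
```

```bash
python3 - <<'E'
from h import *
s=st();im=snap('wrist');g=cv2.cvtColor(im,cv2.COLOR_RGB2GRAY)
for r in(130,145,160,175):print(r,g[r,240:270].tolist())
for r in(215,235,260):print(r,g[r,225:285:2].tolist())
_,C,x,z=pinfit()
print([np.round(proj('wrist',C+np.array([dx,0,k-70])),1).tolist() for k in(8,25,55) for dx in(-4.5,0,4.5)])
E
```

```text
t 44.7 tcp [640.3 253.3 167.8] x [-0.004 -0.502 -0.865] z [ 0.015  0.865 -0.502] F [ 0.6  0.9 -1.1] w 0.189 ff 98.99605393409729
130 [236, 236, 236, 234, 227, 211, 173, 127, 104, 108, 110, 113, 115, 115, 117, 118, 115, 115, 112, 107, 107, 130, 180, 220, 232, 235, 234, 233, 233, 232]
145 [236, 237, 237, 237, 233, 216, 160, 117, 103, 108, 110, 113, 115, 117, 118, 116, 115, 110, 108, 105, 106, 146, 210, 232, 236, 236, 236, 235, 234, 234]
160 [121, 120, 122, 120, 120, 113, 106, 104, 106, 109, 113, 115, 117, 117, 118, 116, 115, 111, 107, 104, 102, 96, 100, 111, 117, 119, 119, 119, 118, 120]
175 [31, 31, 36, 33, 37, 57, 84, 101, 108, 112, 116, 118, 118, 118, 117, 117, 114, 110, 108, 105, 101, 90, 72, 49, 37, 34, 32, 29, 31, 33]
215 [29, 29, 32, 28, 33, 61, 80, 86, 95, 99, 102, 103, 104, 108, 112, 112, 109, 108, 107, 104, 100, 92, 86, 77, 53, 34, 27, 24, 25, 26]
235 [95, 88, 87, 87, 82, 47, 44, 85, 91, 91, 93, 94, 96, 99, 100, 103, 100, 98, 96, 95, 94, 90, 80, 34, 54, 87, 88, 87, 87, 94]
260 [85, 87, 86, 54, 27, 30, 35, 56, 61, 62, 66, 67, 72, 74, 76, 76, 74, 68, 67, 67, 64, 58, 50, 27, 23, 31, 62, 87, 88, 87]
[[263.7, 140.9], [255.7, 140.9], [247.7, 140.9], [263.9, 169.5], [255.7, 169.5], [247.4, 169.5], [264.1, 224.1], [255.6, 224.1], [247.0, 224.1]]
```

The shank is centred on the slot to within 0.5 mm, so I'll descend.

Call:
{"fn": "arm_command", "kwargs": {
  "rows": [
    [1, 0.0087, 0, 0.005, 0, 0, 0],
    [1, 0.0087, 0, 0.005, 0, 0, 0],
    [1, 0.0087, 0, 0.005, 0, 0, 0],
    [1, 0, 0, 0, 0, 0, 0],
    [1, 0, 0, 0, 0, 0, 0]
  ]
}}

```text
t: 45.38
tcp_pos: [639.9, 252.1, 135.6]
tool_rot: [0.357, -0.607, 0.618, 0.351]
force: [0.4, -0.7, -2.1]
width: 0.19
finger_force: 99.0
```

Call:
{"fn": "arm_command", "kwargs": {
  "rows": [
    [1, 0.0043, 0, 0.0025, 0, 0, 0],
    [1, 0.0043, 0, 0.0025, 0, 0, 0],
    [1, 0, 0, 0, 0, 0, 0],
    [1, 0, 0, 0, 0, 0, 0]
  ]
}}

```text
t: 45.88
tcp_pos: [639.9, 252.2, 125.7]
tool_rot: [0.357, -0.607, 0.618, 0.351]
force: [0.5, 0.2, -0.8]
width: 0.188
finger_force: 99.0
```

Call:
{"fn": "arm_command", "kwargs": {
  "rows": [
    [1, 0.0035, 0, 0.002, 0, 0, 0],
    [1, 0, 0, 0, 0, 0, 0],
    [1, 0, 0, 0, 0, 0, 0]
  ]
}}

```text
t: 46.25
tcp_pos: [639.9, 252.2, 121.6]
tool_rot: [0.357, -0.607, 0.618, 0.351]
force: [-0.5, -1.4, -1.2]
width: 0.191
finger_force: 99.0
```

Call:
{"fn": "arm_command", "kwargs": {
  "rows": [
    [1, 0.0026, 0, 0.0015, 0, 0, 0],
    [1, 0, 0, 0, 0, 0, 0],
    [1, 0, 0, 0, 0, 0, 0]
  ]
}}

```text
t: 46.62
tcp_pos: [639.9, 252.2, 118.6]
tool_rot: [0.357, -0.607, 0.618, 0.351]
force: [0.7, -1.1, -1.5]
width: 0.186
finger_force: 99.0
```

Call:
{"fn": "arm_command", "kwargs": {
  "rows": [
    [1, 0.0017, 0, 0.001, 0, 0, 0],
    [1, 0, 0, 0, 0, 0, 0],
    [1, 0, 0, 0, 0, 0, 0]
  ]
}}

```text
t: 47.0
tcp_pos: [639.9, 252.2, 116.6]
tool_rot: [0.357, -0.607, 0.618, 0.351]
force: [-0.3, -1.0, -1.4]
width: 0.187
finger_force: 99.0
```

Call:
{"fn": "arm_command", "kwargs": {
  "rows": [
    [1, 0.0017, 0, 0.001, 0, 0, 0],
    [1, 0, 0, 0, 0, 0, 0],
    [1, 0, 0, 0, 0, 0, 0]
  ]
}}

```text
t: 47.38
tcp_pos: [639.9, 252.2, 114.6]
tool_rot: [0.357, -0.607, 0.618, 0.351]
force: [0.5, -0.2, -1.8]
width: 0.189
finger_force: 99.0
```

Call:
{"fn": "arm_command", "kwargs": {
  "rows": [
    [1, 0.0017, 0, 0.001, 0, 0, 0],
    [1, 0, 0, 0, 0, 0, 0],
    [1, 0, 0, 0, 0, 0, 0]
  ]
}}

```text
t: 47.75
tcp_pos: [640.3, 252.4, 113.9]
tool_rot: [0.357, -0.607, 0.617, 0.351]
force: [-1.9, -0.4, 5.4]
width: 0.189
finger_force: 99.7
```

Contact with the bar at TCP z = 114. I'll drag towards +y.

Call:
{"fn": "arm_command", "kwargs": {
  "rows": [
    [1, -0.001, 0, 0.0017, 0, 0, 0],
    [1, -0.001, 0, 0.0017, 0, 0, 0],
    [1, -0.001, 0, 0.0017, 0, 0, 0],
    [1, 0, 0, 0, 0, 0, 0]
  ]
}}

```text
t: 48.25
tcp_pos: [640.7, 258.2, 113.7]
tool_rot: [0.357, -0.607, 0.617, 0.35]
force: [0.3, -1.3, 5.1]
width: 0.187
finger_force: 99.6
```

Call:
{"fn": "arm_command", "kwargs": {
  "rows": [
    [1, -0.001, 0, 0.0017, 0, 0, 0],
    [1, -0.001, 0, 0.0017, 0, 0, 0],
    [1, -0.001, 0, 0.0017, 0, 0, 0],
    [1, 0, 0, 0, 0, 0, 0]
  ]
}}

```text
t: 48.75
tcp_pos: [639.5, 264.3, 112.0]
tool_rot: [0.356, -0.607, 0.618, 0.351]
force: [-0.1, -0.1, -1.3]
width: 0.193
finger_force: 99.5
```

The force vanished and z fell, so the tip is over the groove. I'll lower it.

Call:
{"fn": "arm_command", "kwargs": {
  "rows": [
    [1, 0.0017, 0, 0.001, 0, 0, 0],
    [1, 0.0017, 0, 0.001, 0, 0, 0],
    [1, 0, 0, 0, 0, 0, 0]
  ]
}}

```text
t: 49.12
tcp_pos: [639.8, 264.1, 108.3]
tool_rot: [0.356, -0.607, 0.618, 0.351]
force: [-0.3, 0.0, -0.9]
width: 0.186
finger_force: 99.5
```

Call:
{"fn": "arm_command", "kwargs": {
  "rows": [
    [1, 0.0017, 0, 0.001, 0, 0, 0],
    [1, 0, 0, 0, 0, 0, 0],
    [1, 0, 0, 0, 0, 0, 0]
  ]
}}

```text
t: 49.5
tcp_pos: [640.1, 264.1, 106.9]
tool_rot: [0.357, -0.607, 0.618, 0.351]
force: [-0.9, -0.1, -0.4]
width: 0.193
finger_force: 99.5
```

Call:
{"fn": "arm_command", "kwargs": {
  "rows": [
    [1, 0.0017, 0, 0.001, 0, 0, 0],
    [1, 0, 0, 0, 0, 0, 0],
    [1, 0, 0, 0, 0, 0, 0]
  ]
}}

```text
t: 49.88
tcp_pos: [640.1, 264.1, 104.9]
tool_rot: [0.357, -0.607, 0.618, 0.351]
force: [-0.6, 0.6, -1.1]
width: 0.19
finger_force: 99.5
```

Call:
{"fn": "arm_command", "kwargs": {
  "rows": [
    [1, 0.0017, 0, 0.001, 0, 0, 0],
    [1, 0, 0, 0, 0, 0, 0],
    [1, 0, 0, 0, 0, 0, 0]
  ]
}}

```text
t: 50.25
tcp_pos: [640.4, 264.1, 103.6]
tool_rot: [0.357, -0.607, 0.617, 0.35]
force: [-1.7, -1.5, 5.3]
width: 0.185
finger_force: 99.7
```

Call:
{"fn": "arm_command", "kwargs": {
  "rows": [
    [1, 0.0009, 0, 0.0005, 0, 0, 0],
    [1, 0, 0, 0, 0, 0, 0],
    [1, 0, 0, 0, 0, 0, 0]
  ]
}}

```text
t: 50.62
tcp_pos: [640.5, 264.3, 103.4]
tool_rot: [0.357, -0.607, 0.617, 0.351]
force: [-4.4, -2.2, 11.0]
width: 0.188
finger_force: 100.1
```

The collar is down after an 11 mm drop. I'll release, then back out along the tool axis.

Call:
{"fn": "arm_command", "kwargs": {
  "rows": [
    [1, -0.0009, 0, -0.0005, 0, 0, 0],
    [1, 0, 0, 0, 0, 0, 0],
    [0.3, 0, 0, 0, 0, 0, 0],
    [0, 0, 0, 0, 0, 0, 0],
    [0, 0, 0, 0, 0, 0, 0],
    [0, 0, 0, -0.02, 0, 0, 0],
    [0, 0, 0, -0.04, 0, 0, 0],
    [0, 0, 0, -0.04, 0, 0, 0]
  ]
}}

```text
t: 51.62
tcp_pos: [638.3, 176.9, 153.3]
tool_rot: [0.356, -0.607, 0.617, 0.351]
force: [0.3, -0.2, 0.1]
width: 1.002
finger_force: 0.0
```

```bash
python3 - <<'E'
from h import *
import h
s=st();print(np.round(s['joint_positions'],2));im=snap('wrist')
for d in nets.outline_of('pin','wrist')[:1]: print(d['confidence'],d['rect'])
P=h.LP
print([np.round(proj('wrist',[640.8,226.5,z],P),1).tolist() for z in(90,96,141)])
snap('scene')
for d in nets.outline_of('pin','scene')[:2]: print(d['confidence'],d['rect'])
print([np.round(proj('scene',[640.8,226.5,z]),1).tolist() for z in(90,96,141)])
E
```

```text
t 51.62 tcp [638.3 176.9 153.3] x [-0.008 -0.5   -0.866] z [ 0.014  0.866 -0.5  ] F [ 0.3 -0.2  0.1] w 1.002 ff 0.0
[-0.39  0.54  0.19  1.78  0.94 -2.23]
0.83 [238.7, 143.4, 27.3, 70.2]
[[252.7, 155.9], [252.7, 162.5], [252.7, 214.3]]
0.69 [316.6, 207.8, 11.6, 16.4]
0.51 [270.5, 189.4, 88.2, 22.9]
[[322.4, 222.0], [322.6, 220.4], [324.9, 208.4]]
```

The pin stands upright in the groove. Next I'll level the tool and measure the nests.

Call:
{"fn": "arm_command", "kwargs": {
  "rows": [
    [0, 0, 0, -0.01, 0, 0, 0],
    [0, 0, 0, -0.01, 0, 10, 0],
    [0, 0, 0, -0.01, 0, 10, 0],
    [0, 0, 0, -0.01, 0, 10, 0],
    [0, 0, 0, -0.01, 0, 10, 0],
    [0, 0, 0, 0, 0, 10, 0],
    [0, 0, 0, 0, 0, 10, 0],
    [0, 0, 0, 0, 0, 0, 0]
  ]
}}

```text
t: 52.82
tcp_pos: [637.3, 144.7, 186.0]
tool_rot: [-0.0, -0.703, 0.711, -0.0]
force: [-0.4, 0.7, 0.4]
width: 1.004
finger_force: 0.0
```

Call:
{"fn": "arm_command", "kwargs": {
  "rows": [
    [0, -0.03, 0.05, 0, 0, 0, 0],
    [0, -0.03, 0.05, 0, 0, 0, 0],
    [0, 0, 0, 0, 0, 0, 0],
    [0, 0, 0, 0, 0, 0, 0]
  ]
}}

```text
t: 53.32
tcp_pos: [539.2, 202.5, 185.5]
tool_rot: [0.0, -0.701, 0.713, 0.0]
force: [1.1, 0.2, 0.5]
width: 0.996
finger_force: 0.0
```

```bash
python3 - <<'E'
from h import *
import h
s=st();print(np.round(s['joint_positions'],2));im=snap('wrist');P=h.LP;g=cv2.cvtColor(im,cv2.COLOR_RGB2GRAY).astype(np.float32)
# rectify at z=12 around nests: grid world x 460..590, y 40..360
xs=np.arange(460,592,1.);ys=np.arange(40,366,1.)
mp=np.array([[proj('wrist',[x,y,12],P) for x in xs] for y in ys],np.float32)
w=cv2.remap(g,mp[...,0],mp[...,1],cv2.INTER_LINEAR);np.save('rect.npy',w);cv2.imwrite('pics/rect.png',w)
prof=w[:,58:80].mean(1);print('y prof',[(int(y),int(v)) for y,v in zip(ys[::4],prof[::4])])
for y in(100,155,212,268,320):
    print(y,w[int(y-40)-6:int(y-40)+7].mean(0)[::3].astype(int).tolist())
E
```

```text
t 53.33 tcp [539.2 202.5 185.5] x [-0.017 -1.    -0.001] z [ 0.     0.001 -1.   ] F [1.1 0.2 0.5] w 0.996 ff 0.0
[ 0.13  0.03  0.    1.54  0.   -1.42]
y prof [(40, 34), (44, 35), (48, 36), (52, 45), (56, 99), (60, 53), (64, 43), (68, 55), (72, 94), (76, 91), (80, 92), (84, 90), (88, 92), (92, 90), (96, 92), (100, 91), (104, 94), (108, 88), (112, 86), (116, 74), (120, 33), (124, 49), (128, 88), (132, 85), (136, 121), (140, 128), (144, 118), (148, 111), (152, 111), (156, 108), (160, 117), (164, 115), (168, 118), (172, 97), (176, 52), (180, 66), (184, 142), (188, 141), (192, 143), (196, 141), (200, 144), (204, 143), (208, 144), (212, 141), (216, 146), (220, 143), (224, 146), (228, 99), (232, 49), (236, 53), (240, 136), (244, 140), (248, 144), (252, 141), (256, 144), (260, 143), (264, 144), (268, 140), (272, 146), (276, 144), (280, 146), (284, 111), (288, 40), (292, 47), (296, 123), (300, 141), (304, 143), (308, 141), (312, 143), (316, 143), (320, 145), (324, 141), (328, 146), (332, 144), (336, 145), (340, 100), (344, 34), (348, 39), (352, 45), (356, 71), (360, 131), (364, 88)]
100 [48, 
[... 403 characters left out ...]
 98, 51, 42, 52, 52, 52, 51, 52, 52, 54, 108, 149, 146, 146, 142, 142, 146, 146, 143, 144, 143, 142, 143, 140, 142, 137, 76, 51, 51, 51, 51, 51, 48, 67, 135, 128, 167, 230]
268 [40, 43, 76, 215, 236, 223, 110, 63, 33, 47, 48, 48, 48, 48, 48, 48, 102, 147, 146, 146, 144, 141, 145, 147, 143, 143, 144, 142, 144, 140, 142, 139, 91, 48, 47, 47, 47, 47, 46, 55, 124, 128, 147, 226]
320 [38, 41, 49, 185, 237, 230, 139, 74, 34, 40, 44, 45, 45, 44, 45, 44, 84, 145, 145, 144, 143, 141, 142, 144, 142, 144, 145, 141, 142, 143, 142, 141, 114, 49, 44, 45, 45, 44, 45, 46, 104, 131, 119, 218][ WARN:0@4.134] global loadsave.cpp:1063 imwrite_ Unsupported depth image for selected encoder is fallbacked to CV_8U.
```

Call:
{"fn": "arm_command", "kwargs": {
  "rows": [
    [0, 0.05, 0.012, 0, 0, 0, 0],
    [0, 0.055, 0.012, 0, 0, 0, 0],
    [0, 0.055, 0.012, 0, 0, 0, 0],
    [0, 0.055, 0.012, 0, 0, 0, 0],
    [0, 0.055, 0.012, 0.01, 0, 0, 0],
    [0, 0.055, 0.012, 0.025, 0, 0, 0],
    [0, 0.031, 0.016, 0.03, 0, 0, 0],
    [0, 0, 0, 0, 0, 0, 0]
  ]
}}

```text
t: 54.38
tcp_pos: [443.1, -153.7, 118.3]
tool_rot: [-0.0, -0.699, 0.715, 0.002]
force: [0.3, 1.5, 0.1]
width: 1.0
finger_force: 0.0
```

```bash
cat >> h.py <<'E'
def blocks():
    import h
    s=monitor.get_state();im=snap('wrist');P=h.LP;o=[]
    for d in nets.outline_of('block1','wrist'):
        if d['confidence']<.3: continue
        m=d['mask'];yy,xx=np.nonzero(m)
        # top face is white: median colour, world extent
        col=np.median(im[m],0).astype(int)
        c=np.array([atz('wrist',u,v,18,P)[:2] for u,v in zip(xx[::7],yy[::7])])
        bright=im[yy,xx].mean(1);k=bright>0.75*np.percentile(bright,95)
        c2=np.array([atz('wrist',u,v,18,P)[:2] for u,v in zip(xx[k],yy[k])])
        print(round(d['confidence'],2),np.round(d['rect']),'col',col,'mid',((c.min(0)+c.max(0))/2).round(1),'ext',np.ptp(c,0).round(0),'bright mean',c2.mean(0).round(1),'ext',np.ptp(c2,0).round(0))
    return s
E
python3 - <<'E'
from h import *
st();blocks();st()
E
```

```text
t 54.38 tcp [ 443.1 -153.7  118.3] x [-0.022 -1.    -0.002] z [-0.003  0.002 -1.   ] F [0.3 1.5 0.1] w 1.0 ff 0.0
0.97 [114. 180.  40.  40.] col [66 65 70] mid [ 572.3 -135.9] ext [45. 42.] bright mean [ 575.6 -134. ] ext [39. 38.]
0.92 [ 2. 65. 25. 30.] col [ 69 162 247] mid [ 719.4 -286.1] ext [51. 38.] bright mean [ 726.5 -286.5] ext [38. 38.]
0.85 [227. 162.  40.  38.] col [245 245 245] mid [ 450.8 -154.7] ext [38. 41.] bright mean [ 450.8 -152.9] ext [38. 37.]
0.74 [113.  83.  40.  44.] col [245 244 244] mid [ 559.9 -235.4] ext [43. 41.] bright mean [ 562.5 -235. ] ext [38. 38.]
t 54.48 tcp [ 445.1 -152.5  120.8] x [-0.019 -1.    -0.001] z [ 0.     0.001 -1.   ] F [0.2 0.8 0.3] w 1.001 ff 0.0
```

Call:
{"fn": "arm_command", "kwargs": {
  "rows": [
    [0, 0.001, -0.0057, 0.03, 0, 0, 0],
    [0, 0, 0, 0.04, 0, 0, 0],
    [0, 0, 0, 0.04, 0, 0, 0],
    [0, 0, 0, 0.03, 0, 0, 0],
    [0, 0, 0, 0.012, 0, 0, 0],
    [0.35, 0, 0, 0, 0, 0, 0],
    [0.35, 0, 0, 0, 0, 0, 0],
    [0.35, 0, 0, 0, 0, 0, 0]
  ]
}}

```text
t: 55.48
tcp_pos: [451.7, -153.3, -30.1]
tool_rot: [0.0, -0.701, 0.713, -0.001]
force: [-0.8, 0.0, -0.1]
width: 0.653
finger_force: 0.0
```

Call:
{"fn": "arm_command", "kwargs": {
  "rows": [
    [1, 0, 0, 0, 0, 0, 0],
    [1, 0, 0, 0, 0, 0, 0],
    [1, 0, 0, 0, 0, 0, 0],
    [1, 0, 0, 0, 0, 0, 0]
  ],
  "force": 60
}}

```text
t: 55.98
tcp_pos: [451.4, -153.2, -30.2]
tool_rot: [0.0, -0.701, 0.713, -0.001]
force: [-2.4, 0.9, 8.3]
width: 0.436
finger_force: 59.2
```

Call:
{"fn": "arm_command", "kwargs": {
  "rows": [
    [1, 0, 0, -0.02, 0, 0, 0],
    [1, 0, 0, -0.05, 0, 0, 0],
    [1, 0, 0, -0.05, 0, 0, 0],
    [1, 0, 0, 0, 0, 0, 0]
  ]
}}

```text
t: 56.48
tcp_pos: [453.0, -154.3, 92.9]
tool_rot: [0.001, -0.701, 0.713, -0.003]
force: [0.3, -0.1, -2.0]
width: 0.437
finger_force: 60.6
```

```bash
python3 - <<'E'
from h import *
s=st();blocks();print(mv([529.8,94,110],s))
E
```

```text
t 56.48 tcp [ 453.  -154.3   92.9] x [-0.017 -1.     0.004] z [ 0.006 -0.004 -1.   ] F [ 0.3 -0.1 -2. ] w 0.437 ff 60.631492137908936
0.98 [ 1. 60. 22. 34.] col [ 67 155 247] mid [ 714.6 -285.5] ext [44. 41.] bright mean [ 722.9 -286.2] ext [30. 40.]
0.89 [218. 212.  73.  79.] col [235 233 233] mid [455.9 -91.6] ext [71. 87.] bright mean [455.5 -86.4] ext [70. 73.]
0.81 [113.  82.  45.  46.] col [245 244 244] mid [ 560.  -235.3] ext [43. 39.] bright mean [ 561.8 -235. ] ext [38. 38.]
0.7 [111. 186.  46.  45.] col [66 64 70] mid [ 573.1 -136.1] ext [46. 43.] bright mean [ 575.3 -134.1] ext [41. 39.]
0.42 [ 13. 116.  81. 138.] col [218 218 221] mid [ 672.  -158.1] ext [ 99. 156.] bright mean [ 683.9 -155.6] ext [ 66. 157.]
[-0.2496 -0.0726 -0.0176]
```

Call:
{"fn": "arm_command", "kwargs": {
  "rows": [
    [1, -0.05, -0.015, 0, 0, 0, 0],
    [1, -0.055, -0.015, 0, 0, 0, 0],
    [1, -0.055, -0.015, 0, 0, 0, 0],
    [1, -0.055, -0.015, 0, 0, 0, 0],
    [1, -0.0346, -0.0126, 0, 0, 0, 0],
    [1, 0, 0, 0, 0, 0, 0],
    [1, 0, 0, 0, 0, 0, 0]
  ]
}}

```text
t: 57.45
tcp_pos: [526.4, 95.4, 87.0]
tool_rot: [-0.001, -0.701, 0.713, 0.001]
force: [0.6, -0.4, -2.1]
width: 0.44
finger_force: 60.7
```

```bash
cat >> h.py <<'E'
def nestx(zc=None):
    import h
    s=monitor.get_state();im=snap('wrist');P=h.LP;g=cv2.cvtColor(im,cv2.COLOR_RGB2GRAY).astype(np.float32)
    def line(p0,p1,n):
        q=np.array([proj('wrist',np.array(p0)+(np.array(p1)-p0)*t,P) for t in np.linspace(0,1,n)],np.float32)
        return cv2.remap(g,q[:,0].reshape(1,-1),q[:,1].reshape(1,-1),cv2.INTER_LINEAR)[0].astype(int).tolist()
    return s,line
E
python3 - <<'E'
from h import *
s=st();print(mv([529.8,94,-15],s))
s,line=nestx()
for y in(45,60,70,80,118,150):print('x at y',y,line([490.,y,12.],[570.,y,12.],41))
print('y at x=512',line([512.,30,12.],[512.,140,12.],56)); print('y at x=548',line([548.,30,12.],[548.,140,12.],56))
E
```

```text
t 57.45 tcp [526.4  95.4  87. ] x [-0.017 -1.     0.   ] z [-0.003 -0.    -1.   ] F [ 0.6 -0.4 -2.1] w 0.44 ff 60.701279640197754
[ 0.0013 -0.0037  0.102 ]
x at y 45 [24, 27, 25, 28, 29, 26, 25, 26, 26, 26, 24, 22, 23, 23, 22, 21, 21, 23, 22, 22, 21, 21, 22, 22, 24, 21, 20, 20, 22, 23, 21, 21, 23, 20, 25, 22, 23, 23, 23, 20, 23]
x at y 60 [80, 80, 81, 82, 81, 82, 82, 82, 81, 82, 83, 83, 84, 83, 85, 84, 85, 85, 84, 86, 85, 85, 85, 84, 84, 85, 86, 85, 85, 84, 85, 84, 85, 85, 87, 95, 98, 98, 98, 99, 99]
x at y 70 [26, 27, 26, 29, 27, 28, 28, 32, 61, 59, 50, 54, 56, 55, 57, 59, 58, 56, 61, 61, 62, 63, 63, 64, 67, 67, 67, 71, 70, 70, 72, 61, 38, 34, 36, 33, 35, 34, 35, 37, 36]
x at y 80 [50, 47, 44, 47, 47, 47, 46, 49, 79, 125, 138, 108, 106, 100, 87, 87, 98, 98, 92, 94, 93, 89, 92, 96, 94, 98, 90, 88, 92, 89, 92, 76, 43, 35, 34, 37, 33, 34, 34, 36, 36]
x at y 118 [47, 48, 49, 46, 47, 47, 46, 45, 45, 49, 45, 47, 56, 69, 80, 83, 84, 83, 83, 83, 84, 84, 85, 86, 84, 68, 52, 43, 40, 39, 39, 40, 39, 45, 45, 45, 44, 46, 46, 44, 46]
x at y 150 [24, 40, 96, 122, 124, 128, 148, 151, 152, 152, 153, 152, 152, 153, 152, 152, 153, 152, 152, 153, 152, 152, 152, 152, 152, 151, 152, 152, 152, 152, 152, 152, 149, 133, 122, 121, 102, 40, 23, 27, 60]
y at x=512 [20, 22, 23, 22, 25, 25, 24, 26, 25, 22, 23, 21, 21, 38, 61, 83, 89, 62, 28, 26, 54, 83, 81, 83, 85, 108, 136, 139, 132, 136, 140, 137, 133, 145, 143, 142, 147, 147, 139, 141, 142, 143, 144, 110, 47, 68, 83, 84, 84, 85, 87, 109, 121, 123, 128, 147]
y at x=548 [23, 21, 23, 23, 20, 22, 21, 21, 21, 21, 19, 23, 23, 44, 64, 84, 86, 50, 33, 38, 70, 85, 89, 91, 92, 89, 91, 92, 93, 95, 91, 90, 93, 93, 115, 138, 141, 140, 138, 138, 131, 136, 139, 119, 39, 46, 69, 81, 83, 84, 85, 86, 109, 121, 122, 126]
```

Call:
{"fn": "arm_command", "kwargs": {
  "rows": [
    [1, 0.002, -0.003, 0.03, 0, 0, 0],
    [1, 0, 0, 0.04, 0, 0, 0],
    [1, 0, 0, 0.028, 0, 0, 0],
    [1, 0, 0, 0, 0, 0, 0],
    [1, 0, 0, 0, 0, 0, 0]
  ]
}}

```text
t: 58.12
tcp_pos: [531.1, 92.9, -8.2]
tool_rot: [0.0, -0.701, 0.713, -0.0]
force: [0.7, 0.7, -0.6]
width: 0.438
finger_force: 60.7
```

Call:
{"fn": "arm_command", "kwargs": {
  "rows": [
    [1, 0, 0, 0.003, 0, 0, 0],
    [1, 0, 0, 0.002, 0, 0, 0],
    [1, 0, 0, 0, 0, 0, 0]
  ]
}}

```text
t: 58.5
tcp_pos: [530.6, 93.6, -14.2]
tool_rot: [0.0, -0.701, 0.713, -0.0]
force: [-0.4, 0.1, -0.9]
width: 0.432
finger_force: 60.7
```

Call:
{"fn": "arm_command", "kwargs": {
  "rows": [
    [1, 0, 0, 0.0025, 0, 0, 0],
    [1, 0, 0, 0, 0, 0, 0],
    [0.4, 0, 0, 0, 0, 0, 0],
    [0.4, 0, 0, 0, 0, 0, 0],
    [0.4, 0, 0, 0, 0, 0, 0],
    [0.4, 0, 0, -0.03, 0, 0, 0],
    [0.4, 0, 0, -0.05, 0, 0, 0],
    [0.4, 0, 0, -0.05, 0, 0, 0]
  ]
}}

```text
t: 59.5
tcp_pos: [530.2, 93.5, 114.5]
tool_rot: [-0.0, -0.701, 0.713, 0.0]
force: [0.7, 0.4, -0.3]
width: 0.6
finger_force: 0.0
```

```bash
cat >> h.py <<'E'
def blocks30(zt=30):
    import h
    im=snap('wrist');P=h.LP
    for d in nets.outline_of('block1','wrist'):
        if d['confidence']<.3: continue
        m=d['mask'];yy,xx=np.nonzero(m);b=im[yy,xx].mean(1);k=b>.75*np.percentile(b,95)
        c=np.array([atz('wrist',u,v,zt,P)[:2] for u,v in zip(xx[k],yy[k])]);c0=np.array([atz('wrist',u,v,zt,P)[:2] for u,v in zip(xx,yy)])
        print(round(d['confidence'],2),'col',np.median(im[m],0).astype(int),c.mean(0).round(1),np.ptp(c,0).round(0),'full',((c0.min(0)+c0.max(0))/2).round(1),np.ptp(c0,0).round(0))
E
python3 - <<'E'
from h import *
s=st();blocks30();s=st();print(mv([562,-235,120],s))
E
```

```text
t 59.5 tcp [530.2  93.5 114.5] x [-0.017 -1.    -0.   ] z [-0.  0. -1.] F [ 0.7  0.4 -0.3] w 0.6 ff 0.0
0.96 col [234 234 239] [531.4  95.4] [38. 35.] full [531.4  92.3] [38. 43.]
t 59.6 tcp [534.   93.3 119.5] x [-0.017 -1.     0.   ] z [ 0.009 -0.001 -1.   ] F [ 0.4  0.4 -0.3] w 0.599 ff 0.0
[ 3.278e-01 -3.360e-02 -1.000e-04]
```

Call:
{"fn": "arm_command", "kwargs": {
  "rows": [
    [0.2, 0.05, -0.005, 0, 0, 0, 0],
    [0, 0.055, -0.005, 0, 0, 0, 0],
    [0, 0.055, -0.005, 0, 0, 0, 0],
    [0, 0.055, -0.005, 0, 0, 0, 0],
    [0, 0.055, -0.005, 0, 0, 0, 0],
    [0, 0.053, -0.005, 0, 0, 0, 0],
    [0, 0.005, 0, 0, 0, 0, 0],
    [0, 0, 0, 0, 0, 0, 0]
  ]
}}

```text
t: 60.6
tcp_pos: [554.6, -234.8, 112.5]
tool_rot: [0.0, -0.701, 0.713, 0.001]
force: [-0.1, -1.0, -1.0]
width: 0.998
finger_force: 0.0
```

```bash
python3 - <<'E'
from h import *
st();blocks();s=st();print(mv([561.8,-235,-30],s))
E
```

```text
t 60.6 tcp [ 554.6 -234.8  112.5] x [-0.018 -1.    -0.001] z [-0.001  0.001 -1.   ] F [-0.1 -1.  -1. ] w 0.998 ff 0.0
0.93 [336.   0.  42.  14.] col [247 247 247] mid [ 457.7 -409.6] ext [39. 15.] bright mean [ 453.5 -410.6] ext [34. 16.]
0.71 [227. 160.  38.  45.] col [247 247 247] mid [ 563.3 -237.4] ext [37. 41.] bright mean [ 563.3 -236.7] ext [38. 40.]
0.7 [227.   0.  41.  18.] col [247 247 247] mid [ 559.6 -399.2] ext [38. 22.] bright mean [ 558.8 -400.5] ext [39. 22.]
0.67 [219. 248.  38.  41.] col [ 97  96 104] mid [ 576.3 -139.1] ext [39. 47.] bright mean [ 576.3 -134.3] ext [39. 38.]
0.64 [ 71. 118.  36.  37.] col [101 222 247] mid [ 723.4 -288.2] ext [48. 38.] bright mean [ 727.2 -287.3] ext [39. 37.]
t 60.7 tcp [ 554.9 -233.7  112.9] x [-0.016 -1.    -0.001] z [-0.     0.001 -1.   ] F [ 0.4  0.1 -0.3] w 1.005 ff 0.0
[ 0.0013 -0.007   0.1429]
```

Call:
{"fn": "arm_command", "kwargs": {
  "rows": [
    [0, 0.003, -0.008, 0.03, 0, 0, 0],
    [0, 0, 0, 0.04, 0, 0, 0],
    [0, 0, 0, 0.04, 0, 0, 0],
    [0, 0, 0, 0.025, 0, 0, 0],
    [0.2, 0, 0, 0.009, 0, 0, 0],
    [0.35, 0, 0, 0, 0, 0, 0],
    [0.35, 0, 0, 0, 0, 0, 0],
    [0.35, 0, 0, 0, 0, 0, 0]
  ]
}}

```text
t: 61.7
tcp_pos: [563.7, -238.5, -29.6]
tool_rot: [0.0, -0.701, 0.713, -0.001]
force: [-0.3, 1.3, -0.3]
width: 0.647
finger_force: 0.0
```

Call:
{"fn": "arm_command", "kwargs": {
  "rows": [
    [1, 0, 0, 0, 0, 0, 0],
    [1, 0, 0, 0, 0, 0, 0],
    [1, 0, 0, 0, 0, 0, 0],
    [1, 0, 0, 0, 0, 0, 0]
  ]
}}

```text
t: 62.2
tcp_pos: [563.5, -238.5, -29.7]
tool_rot: [0.0, -0.701, 0.713, -0.001]
force: [-0.2, 1.9, 6.3]
width: 0.434
finger_force: 59.5
```

Call:
{"fn": "arm_command", "kwargs": {
  "rows": [
    [1, 0, 0, -0.02, 0, 0, 0],
    [1, 0, 0, -0.05, 0, 0, 0],
    [1, 0, 0, -0.05, 0, 0, 0],
    [1, 0, 0, 0, 0, 0, 0]
  ]
}}

```text
t: 62.7
tcp_pos: [565.6, -240.0, 95.5]
tool_rot: [0.001, -0.701, 0.713, -0.004]
force: [-0.7, -0.2, -2.5]
width: 0.434
finger_force: 60.6
```

```bash
python3 - <<'E'
from h import *
s=st();print(mv([530.3,149.5,90],s))
E
```

```text
t 62.7 tcp [ 565.6 -240.    95.5] x [-0.017 -1.     0.005] z [ 0.007 -0.005 -1.   ] F [-0.7 -0.2 -2.5] w 0.434 ff 60.55816411972046
[-0.3888  0.0419  0.0033]
```

Call:
{"fn": "arm_command", "kwargs": {
  "rows": [
    [1, -0.05, 0.006, 0, 0, 0, 0],
    [1, -0.056, 0.006, 0, 0, 0, 0],
    [1, -0.056, 0.006, 0, 0, 0, 0],
    [1, -0.056, 0.006, 0, 0, 0, 0],
    [1, -0.056, 0.006, 0, 0, 0, 0],
    [1, -0.056, 0.006, 0, 0, 0, 0],
    [1, -0.056, 0.004, 0, 0, 0, 0],
    [1, 0, 0, 0, 0, 0, 0]
  ]
}}

```text
t: 63.7
tcp_pos: [528.2, 152.0, 88.9]
tool_rot: [-0.0, -0.703, 0.711, 0.001]
force: [0.9, -1.2, -2.4]
width: 0.434
finger_force: 60.7
```

Call:
{"fn": "arm_command", "kwargs": {
  "rows": [
    [1, 0, 0, 0, 0, 0, 0]
  ]
}}

```text
t: 63.82
tcp_pos: [529.1, 148.5, 88.9]
tool_rot: [-0.0, -0.701, 0.713, 0.0]
force: [-0.4, -0.2, -2.1]
width: 0.436
finger_force: 60.6
```

```bash
python3 - <<'E'
from h import *
s=st();s,line=nestx()
print('x at y 140',line([490.,140,12.],[570.,140,12.],41))
print('y at x=512',line([512.,110,12.],[512.,190,12.],41)); print('y at x=548',line([548.,110,12.],[548.,190,12.],41))
s=st();print(mv([530.5,148,-13],s))
E
```

```text
t 63.83 tcp [529.1 148.5  88.9] x [-0.016 -1.     0.   ] z [-0.001 -0.    -1.   ] F [-0.4 -0.2 -2.1] w 0.436 ff 60.64825773239136
x at y 140 [51, 51, 51, 49, 48, 47, 46, 47, 73, 126, 143, 141, 140, 138, 138, 141, 138, 142, 138, 135, 133, 118, 108, 98, 96, 98, 96, 92, 94, 92, 95, 85, 54, 35, 33, 34, 34, 34, 34, 35, 35]
y at x=512 [86, 87, 87, 80, 44, 26, 29, 28, 57, 90, 118, 130, 134, 138, 140, 141, 138, 141, 142, 139, 137, 146, 144, 144, 150, 150, 142, 145, 144, 145, 146, 106, 41, 44, 57, 77, 83, 84, 83, 84, 99]
y at x=548 [87, 80, 84, 78, 37, 33, 33, 36, 68, 85, 91, 93, 92, 90, 90, 92, 92, 93, 91, 92, 94, 98, 129, 139, 140, 141, 138, 136, 128, 134, 131, 87, 38, 46, 70, 83, 87, 85, 85, 91, 111]
t 63.88 tcp [529.3 147.9  88.9] x [-0.018 -1.     0.   ] z [-0. -0. -1.] F [ 0.2 -1.  -1.5] w 0.433 ff 60.64789652824402
[-0.0002 -0.0012  0.1019]
```

Call:
{"fn": "arm_command", "kwargs": {
  "rows": [
    [1, 0, -0.0005, 0.03, 0, 0, 0],
    [1, 0, 0, 0.04, 0, 0, 0],
    [1, 0, 0, 0.027, 0, 0, 0],
    [1, 0, 0, 0.003, 0, 0, 0],
    [1, 0, 0, 0.003, 0, 0, 0],
    [1, 0, 0, 0, 0, 0, 0],
    [1, 0, 0, 0, 0, 0, 0]
  ]
}}

```text
t: 64.75
tcp_pos: [530.8, 148.5, -12.8]
tool_rot: [0.001, -0.701, 0.713, -0.001]
force: [0.2, 0.4, -2.2]
width: 0.438
finger_force: 60.7
```

Call:
{"fn": "arm_command", "kwargs": {
  "rows": [
    [1, 0, 0, 0.0015, 0, 0, 0],
    [0.4, 0, 0, 0, 0, 0, 0],
    [0.4, 0, 0, 0, 0, 0, 0],
    [0.4, 0, 0, 0, 0, 0, 0],
    [0.4, 0, 0, -0.03, 0, 0, 0],
    [0.4, 0, 0, -0.05, 0, 0, 0],
    [0.4, 0, 0, -0.05, 0, 0, 0],
    [0.4, 0, 0, 0, 0, 0, 0]
  ]
}}

```text
t: 65.75
tcp_pos: [532.8, 148.7, 119.4]
tool_rot: [0.003, -0.701, 0.713, -0.003]
force: [1.2, -0.1, -1.7]
width: 0.595
finger_force: 0.0
```

```bash
python3 - <<'E'
from h import *
s=st();blocks30();s=st();print(mv([452,-425,120],s),mv([558,-412,120],s))
E
```

```text
t 65.75 tcp [532.8 148.7 119.4] x [-0.017 -1.    -0.   ] z [ 0.008  0.    -1.   ] F [ 1.2 -0.1 -1.7] w 0.595 ff 0.0
0.95 col [160 156 158] [530.7  94.1] [36. 36.] full [530.6  93.9] [40. 38.]
0.78 col [234 235 240] [530.7 151.5] [39. 37.] full [531.4 149.3] [39. 43.]
t 65.85 tcp [530.2 148.6 114.7] x [-0.017 -1.    -0.   ] z [ 0.001  0.    -1.   ] F [-0.4 -0.9 -0.3] w 0.597 ff 0.0
[ 0.5748  0.0685 -0.0054] [ 0.56   -0.0373 -0.0053]
```

Call:
{"fn": "arm_command", "kwargs": {
  "rows": [
    [0.2, 0.05, -0.004, 0, 0, 0, 0],
    [0, 0.058, -0.004, 0, 0, 0, 0],
    [0, 0.058, -0.004, 0, 0, 0, 0],
    [0, 0.058, -0.004, 0, 0, 0, 0],
    [0, 0.058, -0.004, 0, 0, 0, 0],
    [0, 0.058, -0.004, 0, 0, 0, 0],
    [0, 0.058, -0.004, 0, 0, 0, 0],
    [0, 0.058, -0.004, 0, 0, 0, 0]
  ]
}}

```text
t: 66.85
tcp_pos: [553.2, -309.2, 112.4]
tool_rot: [-0.0, -0.701, 0.713, 0.001]
force: [0.2, -0.9, -0.1]
width: 1.001
finger_force: 0.0
```

Call:
{"fn": "arm_command", "kwargs": {
  "rows": [
    [0, 0.058, -0.003, 0, 0, 0, 0],
    [0, 0.046, -0.002, 0, 0, 0, 0],
    [0, 0, 0, 0, 0, 0, 0],
    [0, 0, 0, 0, 0, 0, 0]
  ]
}}

```text
t: 67.35
tcp_pos: [556.8, -411.0, 112.7]
tool_rot: [0.0, -0.701, 0.713, 0.001]
force: [0.5, 0.6, 0.5]
width: 1.003
finger_force: 0.0
```

```bash
python3 - <<'E'
from h import *
st();blocks();s=st();print(mv([557,-412,-30],s),np.round(s['joint_positions'],2))
E
```

```text
t 67.35 tcp [ 556.8 -411.   112.7] x [-0.017 -1.    -0.002] z [-0.002  0.002 -1.   ] F [0.5 0.6 0.5] w 1.003 ff 0.0
0.81 [100. 265.  24.  18.] col [ 94 190 247] mid [ 727.4 -303.8] ext [34. 29.] bright mean [ 732.3 -300.9] ext [31. 22.]
0.78 [335. 143.  43.  44.] col [247 247 247] mid [ 456.9 -427.7] ext [43. 40.] bright mean [ 456.5 -427.9] ext [42. 40.]
0.55 [235. 157.  35.  44.] col [247 247 247] mid [ 559.2 -414.8] ext [38. 41.] bright mean [ 559.  -414.5] ext [38. 41.]
t 67.45 tcp [ 557.4 -410.5  113.9] x [-0.016 -1.    -0.001] z [-0.001  0.001 -1.   ] F [-0.1 -0.4  0.2] w 1.001 ff 0.0
[0.0016 0.0003 0.1439] [-0.82  0.39  0.28  1.46  0.   -2.38]
```

Call:
{"fn": "arm_command", "kwargs": {
  "rows": [
    [0, 0.0035, -0.0016, 0.03, 0, 0, 0],
    [0, 0, 0, 0.04, 0, 0, 0],
    [0, 0, 0, 0.04, 0, 0, 0],
    [0, 0, 0, 0.025, 0, 0, 0],
    [0.2, 0, 0, 0.0095, 0, 0, 0],
    [0.35, 0, 0, 0, 0, 0, 0],
    [0.35, 0, 0, 0, 0, 0, 0],
    [0.35, 0, 0, 0, 0, 0, 0]
  ]
}}

```text
t: 68.45
tcp_pos: [559.7, -416.2, -28.4]
tool_rot: [0.0, -0.701, 0.713, -0.001]
force: [1.1, -0.2, -0.3]
width: 0.653
finger_force: 0.0
```

Call:
{"fn": "arm_command", "kwargs": {
  "rows": [
    [1, 0, 0, 0, 0, 0, 0],
    [1, 0, 0, 0, 0, 0, 0],
    [1, 0, 0, 0, 0, 0, 0],
    [1, 0, 0, 0, 0, 0, 0]
  ]
}}

```text
t: 68.95
tcp_pos: [559.5, -416.1, -28.6]
tool_rot: [0.0, -0.701, 0.713, -0.001]
force: [-1.1, 1.2, 5.8]
width: 0.435
finger_force: 59.6
```

Call:
{"fn": "arm_command", "kwargs": {
  "rows": [
    [1, 0, 0, -0.02, 0, 0, 0],
    [1, 0, 0, -0.05, 0, 0, 0],
    [1, 0, 0, -0.05, 0, 0, 0],
    [1, 0, 0, 0, 0, 0, 0],
    [1, 0, 0, 0, 0, 0, 0]
  ]
}}

```text
t: 69.58
tcp_pos: [558.9, -415.5, 90.3]
tool_rot: [0.0, -0.701, 0.713, -0.0]
force: [-0.8, -0.0, -3.0]
width: 0.431
finger_force: 60.4
```

```bash
python3 - <<'E'
from h import *
s=st();print(mv([530.8,205,90],s))
E
```

```text
t 69.58 tcp [ 558.9 -415.5   90.3] x [-0.017 -1.    -0.   ] z [ 0.  0. -1.] F [-0.8 -0.  -3. ] w 0.431 ff 60.378148555755615
[-6.199e-01  3.860e-02  3.000e-04]
```

Call:
{"fn": "arm_command", "kwargs": {
  "rows": [
    [1, -0.05, 0.004, 0, 0, 0, 0],
    [1, -0.058, 0.004, 0, 0, 0, 0],
    [1, -0.058, 0.004, 0, 0, 0, 0],
    [1, -0.058, 0.004, 0, 0, 0, 0],
    [1, -0.058, 0.004, 0, 0, 0, 0],
    [1, -0.058, 0.004, 0, 0, 0, 0],
    [1, -0.058, 0.004, 0, 0, 0, 0],
    [1, -0.058, 0.004, 0, 0, 0, 0]
  ]
}}

```text
t: 70.58
tcp_pos: [533.1, 43.0, 88.5]
tool_rot: [-0.001, -0.701, 0.713, 0.001]
force: [0.6, 0.8, -1.6]
width: 0.434
finger_force: 60.5
```

Call:
{"fn": "arm_command", "kwargs": {
  "rows": [
    [1, -0.058, 0.003, 0, 0, 0, 0],
    [1, -0.058, 0.003, 0, 0, 0, 0],
    [1, -0.0465, 0.0005, 0, 0, 0, 0],
    [1, 0, 0, 0, 0, 0, 0],
    [1, 0, 0, 0, 0, 0, 0]
  ]
}}

```text
t: 71.2
tcp_pos: [530.0, 203.2, 88.8]
tool_rot: [-0.001, -0.701, 0.713, 0.001]
force: [-0.0, 0.7, -1.0]
width: 0.434
finger_force: 60.6
```

```bash
python3 - <<'E'
from h import *
s=st();s,line=nestx()
print('x at y 196',line([490.,196,12.],[570.,196,12.],41))
print('y at x=512',line([512.,166,12.],[512.,246,12.],41)); print('y at x=548',line([548.,166,12.],[548.,246,12.],41))
s=st();print(mv([530.8,203.6,-12],s))
E
```

```text
t 71.2 tcp [530.  203.2  88.8] x [-0.017 -1.     0.001] z [-0.002 -0.001 -1.   ] F [-0.   0.7 -1. ] w 0.434 ff 60.581181049346924
x at y 196 [51, 51, 52, 51, 49, 47, 45, 46, 58, 121, 141, 145, 140, 139, 139, 139, 144, 139, 142, 135, 134, 133, 127, 99, 96, 97, 97, 92, 92, 94, 95, 94, 68, 39, 35, 36, 34, 34, 33, 36, 35]
y at x=512 [87, 86, 87, 79, 42, 27, 29, 28, 69, 125, 128, 130, 136, 142, 141, 145, 139, 144, 142, 143, 140, 147, 146, 146, 152, 153, 142, 147, 146, 148, 147, 128, 64, 47, 72, 83, 82, 83, 83, 91, 116]
y at x=548 [97, 83, 82, 74, 36, 35, 36, 36, 71, 87, 92, 94, 96, 93, 92, 94, 92, 92, 93, 94, 98, 130, 141, 137, 137, 139, 137, 134, 126, 131, 128, 81, 40, 75, 84, 84, 85, 86, 89, 111, 123]
t 71.25 tcp [530.3 202.7  89.1] x [-0.018 -1.     0.001] z [-0.002 -0.    -1.   ] F [ 0.1 -0.9 -0.6] w 0.433 ff 60.58117389678955
[-0.001  -0.0007  0.1011]
```

Call:
{"fn": "arm_command", "kwargs": {
  "rows": [
    [1, -0.001, -0.0005, 0.03, 0, 0, 0],
    [1, 0, 0, 0.04, 0, 0, 0],
    [1, 0, 0, 0.027, 0, 0, 0],
    [1, 0, 0, 0.003, 0, 0, 0],
    [1, 0, 0, 0.003, 0, 0, 0],
    [1, 0, 0, 0, 0, 0, 0],
    [1, 0, 0, 0, 0, 0, 0]
  ]
}}

```text
t: 72.12
tcp_pos: [532.3, 204.6, -11.8]
tool_rot: [0.001, -0.701, 0.713, -0.0]
force: [-0.3, 0.2, -1.9]
width: 0.433
finger_force: 60.6
```

Call:
{"fn": "arm_command", "kwargs": {
  "rows": [
    [1, 0, 0, 0.001, 0, 0, 0],
    [0.4, 0, 0, 0, 0, 0, 0],
    [0.4, 0, 0, 0, 0, 0, 0],
    [0.4, 0, 0, 0, 0, 0, 0],
    [0.4, 0, 0, -0.03, 0, 0, 0],
    [0.4, 0, 0, -0.05, 0, 0, 0],
    [0.4, 0, 0, -0.05, 0, 0, 0],
    [0.4, 0, 0, 0, 0, 0, 0]
  ]
}}

```text
t: 73.12
tcp_pos: [534.3, 205.0, 121.0]
tool_rot: [0.003, -0.701, 0.713, -0.002]
force: [0.2, 0.6, 0.5]
width: 0.601
finger_force: 0.0
```

```bash
python3 - <<'E'
from h import *
s=st();blocks30();s=st();print(mv([455.5,-427,114],s))
E
```

```text
t 73.12 tcp [534.3 205.  121. ] x [-0.017 -1.    -0.001] z [ 0.008  0.001 -1.   ] F [0.2 0.6 0.5] w 0.601 ff 0.0
0.95 col [164 161 162] [531.  152.1] [38. 17.] full [530.8 151.7] [39. 38.]
0.66 col [235 235 240] [532.2 207.4] [38. 38.] full [533.4 204.7] [41. 44.]
0.64 col [177 173 174] [531.2  94.6] [36. 37.] full [531.3  95. ] [39. 38.]
t 73.22 tcp [531.9 204.6 116.4] x [-0.017 -1.    -0.   ] z [ 0.001  0.    -1.   ] F [-0.  -0.3 -0.5] w 0.598 ff 0.0
[0.6328 0.0656 0.0022]
```

Call:
{"fn": "arm_command", "kwargs": {
  "rows": [
    [0.2, 0.05, 0.006, 0, 0, 0, 0],
    [0, 0.058, 0.006, 0, 0, 0, 0],
    [0, 0.058, 0.006, 0, 0, 0, 0],
    [0, 0.058, 0.006, 0, 0, 0, 0],
    [0, 0.058, 0.006, 0, 0, 0, 0],
    [0, 0.058, 0.006, 0, 0, 0, 0],
    [0, 0.058, 0.006, 0, 0, 0, 0],
    [0, 0.058, 0.006, 0, 0, 0, 0]
  ]
}}

```text
t: 74.22
tcp_pos: [474.5, -251.8, 114.4]
tool_rot: [0.0, -0.701, 0.713, 0.001]
force: [0.4, 1.2, 0.5]
width: 0.998
finger_force: 0.0
```

Call:
{"fn": "arm_command", "kwargs": {
  "rows": [
    [0, 0.058, 0.006, 0, 0, 0, 0],
    [0, 0.058, 0.006, 0, 0, 0, 0],
    [0, 0.057, 0.004, 0, 0, 0, 0],
    [0, 0.005, 0.0005, 0, 0, 0, 0],
    [0, 0, 0, 0, 0, 0, 0],
    [0, 0, 0, 0, 0, 0, 0]
  ]
}}

```text
t: 74.97
tcp_pos: [456.5, -426.7, 115.6]
tool_rot: [0.0, -0.702, 0.713, 0.001]
force: [-0.7, -0.5, 0.3]
width: 1.005
finger_force: 0.0
```

```bash
python3 - <<'E'
from h import *
st();blocks();s=st();print(np.round(s['joint_positions'],2))
for q in('mount1','loupe'):
    for d in nets.outline_of(q,'wrist')[:3]:
        if d['confidence']>.4:
            x,y,w,h_=d['rect'];print(q,round(d['confidence'],2),atz('wrist',x+w/2,y+h_/2,24).round(0))
E
```

```text
t 74.97 tcp [ 456.5 -426.7  115.6] x [-0.016 -1.    -0.001] z [-0.     0.001 -1.   ] F [-0.7 -0.5  0.3] w 1.005 ff 0.0
0.92 [ 48. 269.  23.  23.] col [ 52 118 238] mid [ 719.3 -297.4] ext [49. 41.] bright mean [ 730.4 -294.2] ext [35. 31.]
0.66 [238. 161.  44.  43.] col [235 232 233] mid [ 453.3 -428.8] ext [39. 42.] bright mean [ 452.9 -427.1] ext [38. 38.]
t 75.08 tcp [ 456.7 -427.   116.2] x [-0.015 -1.    -0.   ] z [ 0.  0. -1.] F [ 0.5 -0.3  0.2] w 1.0 ff 0.0
[-0.96  0.18  0.04  1.43  0.   -2.52]
mount1 0.48 [ 446. -262.   24.]
loupe 0.64 [ 449. -329.   24.]
```

Call:
{"fn": "arm_command", "kwargs": {
  "rows": [
    [0, 0.001, 0.0035, 0.03, 0, 0, 0],
    [0, 0, 0, 0.04, 0, 0, 0],
    [0, 0, 0, 0.04, 0, 0, 0],
    [0, 0, 0, 0.027, 0, 0, 0],
    [0.2, 0, 0, 0.0097, 0, 0, 0],
    [0.35, 0, 0, 0, 0, 0, 0],
    [0.35, 0, 0, 0, 0, 0, 0],
    [0.35, 0, 0, 0, 0, 0, 0]
  ]
}}

```text
t: 76.18
tcp_pos: [453.4, -430.0, -29.2]
tool_rot: [-0.0, -0.701, 0.713, -0.001]
force: [0.2, -0.4, -0.2]
width: 0.648
finger_force: 0.0
```

Call:
{"fn": "arm_command", "kwargs": {
  "rows": [
    [1, 0, 0, 0, 0, 0, 0],
    [1, 0, 0, 0, 0, 0, 0],
    [1, 0, 0, 0, 0, 0, 0],
    [1, 0, 0, 0, 0, 0, 0]
  ]
}}

```text
t: 76.68
tcp_pos: [453.2, -429.8, -29.4]
tool_rot: [-0.0, -0.701, 0.713, -0.001]
force: [-0.3, 2.3, 6.1]
width: 0.434
finger_force: 59.4
```

Call:
{"fn": "arm_command", "kwargs": {
  "rows": [
    [1, 0, 0, -0.02, 0, 0, 0],
    [1, 0, 0, -0.05, 0, 0, 0],
    [1, 0, 0, -0.05, 0, 0, 0],
    [1, 0, 0, 0, 0, 0, 0],
    [1, 0, 0, 0, 0, 0, 0]
  ]
}}

```text
t: 77.3
tcp_pos: [452.7, -429.2, 89.6]
tool_rot: [0.0, -0.701, 0.713, -0.0]
force: [-0.2, -0.0, -2.2]
width: 0.436
finger_force: 60.6
```

```bash
python3 - <<'E'
from h import *
s=st();print(mv([531.7,260,90],s))
E
```

```text
t 77.3 tcp [ 452.7 -429.2   89.6] x [-0.017 -1.     0.   ] z [ 0. -0. -1.] F [-0.2 -0.  -2.2] w 0.436 ff 60.55569648742676
[-6.904e-01 -6.730e-02 -4.000e-04]
```

Call:
{"fn": "arm_command", "kwargs": {
  "rows": [
    [1, -0.05, -0.005, 0, 0, 0, 0],
    [1, -0.058, -0.006, 0, 0, 0, 0],
    [1, -0.058, -0.006, 0, 0, 0, 0],
    [1, -0.058, -0.006, 0, 0, 0, 0],
    [1, -0.058, -0.006, 0, 0, 0, 0],
    [1, -0.058, -0.006, 0, 0, 0, 0],
    [1, -0.058, -0.006, 0, 0, 0, 0],
    [1, -0.058, -0.006, 0, 0, 0, 0]
  ]
}}

```text
t: 78.3
tcp_pos: [506.3, 28.0, 88.0]
tool_rot: [-0.001, -0.701, 0.713, 0.001]
force: [1.6, -0.8, -2.3]
width: 0.432
finger_force: 60.7
```

Call:
{"fn": "arm_command", "kwargs": {
  "rows": [
    [1, -0.058, -0.006, 0, 0, 0, 0],
    [1, -0.058, -0.006, 0, 0, 0, 0],
    [1, -0.058, -0.006, 0, 0, 0, 0],
    [1, -0.06, -0.002, 0, 0, 0, 0],
    [1, 0, 0, 0, 0, 0, 0],
    [1, 0, 0, 0, 0, 0, 0],
    [1, 0, 0, 0, 0, 0, 0]
  ]
}}

```text
t: 79.18
tcp_pos: [531.2, 258.3, 88.9]
tool_rot: [-0.0, -0.701, 0.714, 0.0]
force: [0.1, -0.6, -0.7]
width: 0.436
finger_force: 60.8
```

```bash
python3 - <<'E'
from h import *
s=st();s,line=nestx()
print('x at y 250',line([490.,250,12.],[570.,250,12.],41))
print('y at x=512',line([512.,222,12.],[512.,302,12.],41)); print('y at x=548',line([548.,222,12.],[548.,302,12.],41))
s=st();print(mv([531.5,259.2,-12],s))
E
```

```text
t 79.17 tcp [531.2 258.3  88.9] x [-0.018 -1.     0.   ] z [-0.001 -0.    -1.   ] F [ 0.1 -0.6 -0.7] w 0.436 ff 60.77426791191101
x at y 250 [49, 50, 50, 50, 46, 47, 44, 45, 47, 70, 116, 140, 136, 138, 135, 133, 141, 138, 142, 136, 135, 132, 129, 127, 102, 93, 95, 87, 83, 90, 89, 96, 85, 51, 35, 35, 35, 34, 35, 34, 35]
y at x=512 [123, 124, 125, 111, 50, 30, 27, 27, 77, 126, 126, 130, 136, 139, 140, 144, 146, 144, 144, 144, 142, 145, 147, 147, 150, 152, 142, 146, 145, 150, 148, 121, 45, 44, 62, 79, 81, 82, 82, 83, 98]
y at x=548 [120, 102, 88, 76, 38, 34, 33, 34, 71, 89, 92, 95, 95, 93, 90, 92, 89, 89, 92, 93, 107, 139, 140, 134, 134, 134, 133, 130, 122, 127, 135, 124, 66, 81, 83, 84, 84, 83, 101, 120, 122]
t 79.22 tcp [531.4 258.3  89.1] x [-0.019 -1.     0.   ] z [-0.001 -0.    -1.   ] F [-0.4  0.6 -1.3] w 0.437 ff 60.77457904815674
[-0.0009 -0.0002  0.1011]
```

Call:
{"fn": "arm_command", "kwargs": {
  "rows": [
    [1, -0.001, 0, 0.03, 0, 0, 0],
    [1, 0, 0, 0.04, 0, 0, 0],
    [1, 0, 0, 0.027, 0, 0, 0],
    [1, 0, 0, 0.003, 0, 0, 0],
    [1, 0, 0, 0.003, 0, 0, 0],
    [1, 0, 0, 0.002, 0, 0, 0],
    [1, 0, 0, 0, 0, 0, 0],
    [1, 0, 0, 0, 0, 0, 0]
  ]
}}

```text
t: 80.22
tcp_pos: [531.8, 260.7, -15.0]
tool_rot: [0.0, -0.701, 0.713, -0.0]
force: [1.0, -0.5, -1.0]
width: 0.435
finger_force: 60.8
```

Call:
{"fn": "arm_command", "kwargs": {
  "rows": [
    [1, 0, 0, 0.001, 0, 0, 0],
    [1, 0, 0, 0, 0, 0, 0],
    [0.4, 0, 0, 0, 0, 0, 0],
    [0.4, 0, 0, 0, 0, 0, 0],
    [0.4, 0, 0, 0, 0, 0, 0],
    [0.4, 0, 0, -0.03, 0, 0, 0],
    [0.4, 0, 0, -0.05, 0, 0, 0],
    [0.4, 0, 0, -0.05, 0, 0, 0]
  ]
}}

```text
t: 81.22
tcp_pos: [531.1, 260.5, 114.8]
tool_rot: [-0.0, -0.701, 0.713, 0.0]
force: [1.1, -0.0, 0.5]
width: 0.6
finger_force: 0.0
```

```bash
python3 - <<'E'
from h import *
st();blocks30();s=st()
print('nets ok'); im=snap('top')
for d in nets.outline_of('block1','top'):
    if d['confidence']>.3:
        x,y,w,h_=d['rect'];c=im[int(y+h_/2),int(x+w/2)];print(round(d['confidence'],2),atz('top',x+w/2,y+h_/2,25).round(0),c)
E
```

```text
t 81.22 tcp [531.1 260.5 114.8] x [-0.017 -1.    -0.   ] z [-0.  0. -1.] F [ 1.1 -0.   0.5] w 0.6 ff 0.0
0.95 col [183 179 180] [531.4  99.2] [36. 23.] full [531.3 103.6] [38. 30.]
0.95 col [176 173 174] [531.1 151.5] [37. 37.] full [530.9 151.6] [38. 40.]
0.8 col [234 234 240] [532.4 264.4] [38. 36.] full [532.8 262.1] [39. 41.]
0.73 col [222 223 227] [532.2 204.1] [37. 27.] full [532.3 207.5] [38. 39.]
0.66 col [56 56 58] [509.4 250.2] [113. 265.] full [520.8 219. ] [122. 265.]
t 81.33 tcp [534.9 261.4 120.2] x [-0.017 -1.    -0.002] z [ 0.009  0.002 -1.   ] F [0.4 0.8 0.1] w 0.6 ff 0.0
nets ok
0.6 [530. 201.  25.] [235 235 236]
0.58 [ 567. -131.   25.] [51 50 53]
```

All four blocks are seated in nests 0 to 3. I'll turn the gripper and press the drawer with shut fingers.

Call:
{"fn": "arm_command", "kwargs": {
  "rows": [
    [0.4, 0, 0, -0.02, 0, 0, 10],
    [1, 0, 0, 0, 0, 0, 10],
    [1, 0, 0, 0, 0, 0, 10],
    [1, 0, 0, 0, 0, 0, 10],
    [1, 0, 0, 0, 0, 0, 10],
    [1, 0, 0, 0, 0, 0, 10],
    [1, 0, 0, 0, 0, 0, 10],
    [1, 0, 0, 0, 0, 0, 10]
  ]
}}

```text
t: 82.42
tcp_pos: [530.5, 260.3, 131.5]
tool_rot: [-0.001, -0.076, 0.997, -0.0]
force: [-0.1, -0.4, -0.5]
width: -0.005
finger_force: 0.0
```

Call:
{"fn": "arm_command", "kwargs": {
  "rows": [
    [1, 0, 0, 0, 0, 0, 10],
    [1, 0.05, -0.025, 0, 0, 0, 0],
    [1, 0.054, -0.03, 0, 0, 0, 0],
    [1, 0, 0, 0, 0, 0, 0],
    [1, 0, 0, 0, 0, 0, 0]
  ]
}}

```text
t: 83.05
tcp_pos: [426.5, 207.3, 132.8]
tool_rot: [-0.0, 0.009, 1.0, 0.0]
force: [0.7, -1.2, 0.3]
width: 0.001
finger_force: 0.0
```

```bash
python3 - <<'E'
from h import *
s=st();print(mv([430,206,-21],s),np.round(s['joint_positions'],2))
s,line=nestx()
print('x at y 206 z42',line([450.,206,42.],[510.,206,42.],61))
print('x at y 206 z33',line([440.,206,33.],[490.,206,33.],51))
E
```

```text
t 83.05 tcp [426.5 207.3 132.8] x [-1.     0.017  0.   ] z [-0.  0. -1.] F [ 0.7 -1.2  0.3] w 0.001 ff 0.0
[-0.0036 -0.0012  0.1538] [ 0.18 -0.29 -0.39  1.47  0.    0.19]
x at y 206 z42 [51, 46, 43, 42, 41, 40, 43, 46, 51, 56, 62, 62, 63, 61, 59, 57, 64, 101, 148, 177, 188, 199, 219, 237, 241, 218, 146, 75, 55, 54, 55, 56, 56, 56, 56, 55, 55, 56, 55, 56, 56, 55, 56, 56, 55, 57, 56, 56, 55, 55, 55, 54, 55, 54, 54, 54, 53, 53, 50, 49, 49]
x at y 206 z33 [63, 62, 62, 62, 61, 60, 59, 59, 59, 59, 59, 59, 56, 52, 47, 43, 42, 42, 39, 42, 44, 48, 54, 59, 62, 62, 62, 60, 58, 58, 67, 112, 158, 180, 188, 202, 221, 237, 240, 220, 151, 80, 58, 54, 55, 56, 57, 56, 56, 55, 55]
```

Call:
{"fn": "arm_command", "kwargs": {
  "rows": [
    [1, 0, 0, 0.05, 0, 0, 0],
    [1, 0, 0, 0.05, 0, 0, 0],
    [1, 0, 0, 0.04, 0, 0, 0],
    [1, 0, 0, 0.013, 0, 0, 0],
    [1, 0, 0, 0, 0, 0, 0],
    [1, 0, 0, 0, 0, 0, 0]
  ]
}}

```text
t: 83.85
tcp_pos: [428.1, 207.6, -17.8]
tool_rot: [0.001, 0.008, 1.0, 0.0]
force: [-0.3, -0.1, 0.0]
width: 0.001
finger_force: 0.0
```

Call:
{"fn": "arm_command", "kwargs": {
  "rows": [
    [1, -0.008, 0, 0, 0, 0, 0],
    [1, -0.008, 0, 0, 0, 0, 0],
    [1, -0.008, 0, 0, 0, 0, 0],
    [1, -0.008, 0, 0, 0, 0, 0],
    [1, 0, 0, 0, 0, 0, 0]
  ]
}}

```text
t: 84.48
tcp_pos: [459.0, 206.7, -19.7]
tool_rot: [-0.0, 0.009, 1.0, 0.0]
force: [-1.6, 0.3, 1.1]
width: 0.002
finger_force: 0.9
```

Call:
{"fn": "arm_command", "kwargs": {
  "rows": [
    [1, -0.01, 0, 0, 0, 0, 0],
    [1, -0.012, 0, 0, 0, 0, 0],
    [1, -0.012, 0, 0, 0, 0, 0],
    [1, -0.012, 0, 0, 0, 0, 0],
    [1, -0.012, 0, 0, 0, 0, 0],
    [1, -0.012, 0, 0, 0, 0, 0],
    [1, 0, 0, 0, 0, 0, 0]
  ]
}}

```text
t: 85.35
tcp_pos: [529.0, 205.6, -19.8]
tool_rot: [-0.0, 0.009, 1.0, 0.0]
force: [-5.2, 1.3, 3.4]
width: 0.002
finger_force: 2.2
```

Call:
{"fn": "arm_command", "kwargs": {
  "rows": [
    [1, -0.005, 0, 0, 0, 0, 0],
    [1, -0.005, 0, 0, 0, 0, 0],
    [1, 0, 0, 0, 0, 0, 0]
  ]
}}

```text
t: 85.72
tcp_pos: [538.0, 205.4, -19.8]
tool_rot: [-0.0, 0.008, 1.0, -0.0]
force: [-4.7, 0.5, 0.6]
width: -0.004
finger_force: 2.3
```

Call:
{"fn": "arm_command", "kwargs": {
  "rows": [
    [1, -0.004, 0, 0, 0, 0, 0],
    [1, -0.004, 0, 0, 0, 0, 0],
    [1, 0, 0, 0, 0, 0, 0]
  ]
}}

```text
t: 86.1
tcp_pos: [545.9, 205.3, -19.9]
tool_rot: [-0.0, 0.008, 1.0, -0.0]
force: [-5.2, -0.6, 0.5]
width: 0.002
finger_force: 2.5
```

Call:
{"fn": "arm_command", "kwargs": {
  "rows": [
    [1, -0.004, 0, 0, 0, 0, 0],
    [1, 0, 0, 0, 0, 0, 0],
    [1, 0, 0, 0, 0, 0, 0]
  ]
}}

```text
t: 86.48
tcp_pos: [549.8, 205.3, -19.9]
tool_rot: [-0.0, 0.008, 1.0, -0.0]
force: [-4.7, 0.8, -0.3]
width: -0.002
finger_force: 2.5
```

Call:
{"fn": "arm_command", "kwargs": {
  "rows": [
    [1, -0.003, 0, 0, 0, 0, 0],
    [1, 0, 0, 0, 0, 0, 0],
    [1, 0, 0, 0, 0, 0, 0]
  ]
}}

```text
t: 86.85
tcp_pos: [552.8, 205.2, -19.9]
tool_rot: [-0.0, 0.008, 1.0, -0.0]
force: [-5.1, -0.0, -0.6]
width: 0.002
finger_force: 2.6
```

Call:
{"fn": "arm_command", "kwargs": {
  "rows": [
    [1, -0.003, 0, 0, 0, 0, 0],
    [1, 0, 0, 0, 0, 0, 0],
    [1, 0, 0, 0, 0, 0, 0]
  ]
}}

```text
t: 87.22
tcp_pos: [555.8, 205.1, -19.9]
tool_rot: [-0.0, 0.008, 1.0, -0.0]
force: [-5.9, 0.5, -0.1]
width: -0.004
finger_force: 2.6
```

Call:
{"fn": "arm_command", "kwargs": {
  "rows": [
    [1, -0.003, 0, 0, 0, 0, 0],
    [1, 0, 0, 0, 0, 0, 0],
    [1, 0, 0, 0, 0, 0, 0]
  ]
}}

```text
t: 87.6
tcp_pos: [557.5, 205.1, -20.0]
tool_rot: [-0.002, 0.008, 1.0, -0.0]
force: [-10.8, 0.1, 4.6]
width: -0.0
finger_force: 5.6
```

Call:
{"fn": "arm_command", "kwargs": {
  "rows": [
    [1, -0.002, 0, 0, 0, 0, 0],
    [1, 0, 0, 0, 0, 0, 0],
    [1, 0, 0, 0, 0, 0, 0]
  ]
}}

```text
t: 87.98
tcp_pos: [557.5, 205.1, -20.0]
tool_rot: [-0.003, 0.008, 1.0, -0.0]
force: [-20.9, -1.1, 11.6]
width: 0.001
finger_force: 10.5
```

Call:
{"fn": "arm_command", "kwargs": {
  "rows": [
    [1, 0.005, 0, 0, 0, 0, 0],
    [1, 0.004, 0, 0, 0, 0, 0],
    [1, 0.004, 0, 0, 0, 0, 0],
    [1, 0.004, 0, 0, 0, 0, 0],
    [1, 0.01, 0, 0, 0, 0, 0],
    [1, 0.02, 0, 0, 0, 0, 0],
    [1, 0.02, 0, 0, 0, 0, 0],
    [1, 0, 0, 0, 0, 0, 0]
  ]
}}

```text
t: 88.98
tcp_pos: [493.8, 206.3, -19.3]
tool_rot: [0.0, 0.008, 1.0, 0.0]
force: [0.8, -0.2, 0.7]
width: -0.001
finger_force: 0.0
```

```bash
python3 - <<'E'
from h import *
s=st();s,line=nestx()
for z in(33.,42.):print('x at y 215, z',z,line([480.,215,z],[600.,215,z],61))
E
```

```text
t 88.97 tcp [493.8 206.3 -19.3] x [-1.     0.017 -0.001] z [ 0.001  0.    -1.   ] F [ 0.8 -0.2  0.7] w -0.001 ff 0.0
x at y 215, z 33.0 [103, 90, 111, 113, 129, 114, 101, 101, 100, 112, 122, 137, 100, 100, 100, 100, 100, 98, 99, 101, 100, 100, 99, 100, 100, 101, 102, 102, 102, 102, 101, 100, 99, 101, 100, 100, 100, 99, 100, 100, 100, 100, 100, 100, 101, 100, 100, 100, 100, 100, 100, 100, 99, 100, 101, 100, 100, 62, 0, 0, 0]
x at y 215, z 42.0 [113, 112, 131, 135, 100, 100, 110, 113, 147, 102, 100, 100, 100, 100, 96, 99, 100, 101, 100, 101, 100, 100, 101, 100, 101, 100, 102, 102, 101, 101, 100, 100, 100, 99, 100, 100, 101, 99, 100, 101, 100, 100, 100, 100, 100, 99, 99, 100, 100, 100, 100, 43, 0, 0, 0, 0, 0, 0, 0, 0, 0]
```

No drawer force follows the finger, so it seems latched. I'll back off and verify.

Call:
{"fn": "arm_command", "kwargs": {
  "rows": [
    [1, 0.03, 0, 0, 0, 0, 0],
    [1, 0.03, 0, -0.04, 0, 0, 0],
    [1, 0, 0, -0.05, 0, 0, 0],
    [1, 0, 0, -0.05, 0, 0, 0],
    [1, 0, 0, -0.05, 0, 0, 0],
    [1, 0, 0, -0.03, 0, 0, 0],
    [1, 0, 0, 0, 0, 0, 0],
    [1, 0, 0, 0, 0, 0, 0]
  ]
}}

```text
t: 90.02
tcp_pos: [434.8, 207.1, 199.8]
tool_rot: [-0.0, 0.009, 1.0, -0.0]
force: [-0.3, 0.2, -1.0]
width: 0.001
finger_force: 0.0
```

```bash
python3 - <<'E'
from h import *
import h
s=st();s,line=nestx()
print('z42 x480..620 y250',line([480.,250,42.],[620.,250,42.],71))
for d in nets.outline_of('pin','wrist')[:1]:print('pin',d['confidence'],d['rect'])
P=h.LP
print([np.round(proj('wrist',[640.8,226.5,z],P),1).tolist() for z in(93,141)])
for d in nets.outline_of('block1','wrist')[:6]:
    if d['confidence']>.3:
        x,y,w,hh=d['rect'];print('block?',round(d['confidence'],2),atz('wrist',x+w/2,y+hh/2,30,P).round(0))
im=snap('scene')
for q in('pin','driver','mount1','loupe','bottle','jar','block1'):
    for d in nets.outline_of(q,'scene')[:3]:
        if d['confidence']>.4:print(q,round(d['confidence'],2),np.round(d['rect']))
im=snap('top')
for d in nets.outline_of('block1','top'):
    if d['confidence']>.3:
        x,y,w,hh=d['rect'];print('top blk',round(d['confidence'],2),atz('top',x+w/2,y+hh/2,25).round(0),im[int(y+hh/2),int(x+w/2)])
E
```

```text
t 90.03 tcp [434.8 207.1 199.8] x [-1.     0.017  0.   ] z [-0. -0. -1.] F [-0.3  0.2 -1. ] w 0.001 ff 0.0
z42 x480..620 y250 [70, 70, 70, 70, 70, 70, 71, 70, 70, 70, 70, 71, 70, 71, 70, 70, 70, 70, 72, 71, 71, 71, 70, 70, 70, 70, 70, 67, 66, 67, 63, 55, 50, 50, 50, 50, 54, 66, 82, 91, 90, 95, 149, 210, 211, 187, 175, 148, 97, 71, 63, 62, 61, 62, 62, 63, 62, 62, 62, 62, 63, 61, 61, 61, 60, 60, 61, 63, 63, 62, 62]
pin 0.73 [136.4, 253.2, 234.7, 74.8]
[[272.1, 334.3], [274.1, 361.5]]
block? 0.66 [ 562. -106.   30.]
block? 0.45 [ 707. -260.   30.]
pin 0.45 [317. 209.  10.  15.]
driver 0.49 [145. 206.  16.  31.]
loupe 0.65 [124. 176.  10.  14.]
bottle 0.86 [375. 145.  25.  46.]
jar 0.65 [410. 212.  26.  30.]
jar 0.51 [242. 209. 145.  93.]
block1 0.8 [113. 258.  14.  13.]
block1 0.74 [185. 214.  13.  16.]
top blk 0.5 [560. 160.  25.] [36 34 35]
top blk 0.49 [ 572. -134.   25.] [50 48 51]
top blk 0.43 [ 718. -278.   25.] [ 44 110 222]
```

The panel's top edge has moved in about 98 mm, which matches the latched position. The pin stands in place and only the decoys are left on the bench, so I'll hand in.

```bash
python3 -c "
from h import *
st();print(order.finish_job())"
```

```text
t 90.67 tcp [434.5 207.2 200.4] x [-1.     0.017 -0.   ] z [ 0.  0. -1.] F [1.3 0.1 0.1] w -0.002 ff 0.0
the job is handed in; nothing more can be done
None
```

The job is handed in at 91 s, with no verdict returned: the pin is standing in the locking groove, all four blocks are in nests, and the drawer reads about 98 mm in and looks latched.

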